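# Make up two measuring-cell kits

## Robot

A 6-joint arm with a two-finger parallel gripper is mounted at the origin on a cart in front of the work surface, level with it; the furniture and walls round the work are solid. World frame = base frame: x ahead of the robot, y to its left, z up, the work surface at z = 0. Lengths are in mm, angles in degrees, forces in N, time in s.
With the tool pointing down it reaches from about 375 to 925 mm from the base axis. Payload 5.7 kg.
Tool frame: the origin (TCP) lies at the very end of the fingers, on their centre line; the grasp point (between the pads) lies 19 mm behind it; z points along the fingers, y is the direction in which the jaws open and shut (so a half turn about z gives the same grasp; the last joint's range is limited). The gripper opens to 85 mm and grips with 20 to 120 N. Pads are 22 mm wide; open, the fingers measure 114 mm over their backs; the gripper's body (76 mm by 85 mm) begins 54 mm behind the grasp point. The pads swing forward as they close: fully open they stand 13 mm farther back than shut.
Start: joints at [66.629, 20.558, 86.54, -0, 72.909, -6.595], TCP at [173.174, 574.434, 231.267] pointing down, gripper open.
Joint ranges: [-170.27, 170.27], [-57.76, 135], [12.27, 136.19], [-55.21, 235.2], [11.17, 155.16], [-170.74, 170.74]. Speed limits (degrees/s): [136.94, 136.94, 180, 180, 180, 180].

## Interface

Orientations are given as a 3x3 rotation matrix whose columns are the frame's x, y, z axes.
In Python, from station import state, capture, camera_params, hand_in gives the robot as it stands.
- The arm moves only by the shell command python3 -m creep 'ROWS'. ROWS is JSON, a list of rows, each an object with "claw": the closure in counts, from 0 (fully open) to 255 (shut); "translation": the shift along the tool's x, y, z in m, a list of three; "angular": the turn, a rotation vector about the tool's x, y, z in degrees, a list of three. A call has exactly 5 rows; each row is the pose to reach, as a shift and turn from the pose commanded when the call began, along the tool's axes at that moment; what a row does not reach only later rows make up. A row lasts 1/8 s, in which the tool goes at most 62.5 mm and 10.7 degrees, less where a joint would pass 70% of its speed; a pose out of reach is approached as far as the arm can. A call with a gripper value outside its range is refused whole. The fingers move at their own pace and stop on an object; the grip force is fixed at half the most. Time passes only in rows, so rows that repeat a pose let the fingers close, or fill a call up. It gives the time, the measured TCP pose, the force and the opening at its end, in the units of the state.
- state(): the state, without advancing time (a new reading comes with each control period).
- capture(name): name is "scene" or "side" or "wrist"; returns the picture (384x512x3 uint8, blue, green, red); there is no depth.
- camera_params(name): a dict with "K" (3x3 intrinsics, pixels), "camera_from_world" (4x4, takes a point from world to camera coordinates). Camera axes: x right, y down, z forward; pixel columns grow to the right and rows downward; lengths in mm; the calibration is good to about 2 mm. A picture is of the moment at which its call begins: read the wrist's pose just before it. camera_params takes no time and is no camera call; for the wrist camera it gives the pose at the moment of the call.
- hand_in(): hands the job in, once; it reports no verdict.
The state is a dict: "clock": time; "joint_pos": joint angles; "qvel": joint speeds; "joint_torque": joint torques, N m; "position": TCP position; "ee_rot": TCP orientation; "contact_force": force on the tool from outside, world axes, zero at the start; "torque": the same for the moment, N m; "width": finger opening in mm.
Only numpy, scipy, OpenCV 4.12 (cv2) and the standard library are available. Lean on these libraries where they do the work, as an engineer would, in place of code of your own. Each camera call takes 0.05 s, during which the arm holds its last target.

## Task

Make up the two measuring-cell kits from the stock on the bench. In the tray with the oblong cell, thread the thick frame spacer over the two pins so that it lies on the cell and sets the path length, then thread the slit plate over the same pins on top of it, and stand the larger amber bottle in the tray's round well; in the tray with the eared cell, thread the round-hole spacer over the pins and stand the smaller amber bottle in that tray's well. Push every plate fully home and flat, leave the bottles upright in their wells, and knock over neither of them nor the glass flask.

Things in the scene. Friction and masses are not known exactly. Their poses are not given: they have to be found in the camera images.
- oblong_tray: Fixed white tray 220x104x22 mm, dark foam to z 17. Origin: centre of underside; x along length, z up (mm). At x=-50: aluminium cell, a plain oblong block 95x46 with rectangular window; flat top (seat) at z 37, half width 23. On it two steel pins at x=-85 and -15, y=0: 7 mm thick to z 61, nose tapers to 2.4 mm at z 69. At x=55, y=0: round well 78 mm wide in the foam, floor at z 3.
- eared_tray: Fixed white tray 220x104x22 mm, dark foam to z 17. Origin: centre of underside; x along length, z up (mm). At x=-50: aluminium cell, a square block with round window and a narrower ear at each end, 95 over all; flat top (seat) at z 37, half width 23. On it two steel pins at x=-85 and -15, y=0: 7 mm thick to z 61, nose tapers to 2.4 mm at z 69. At x=55, y=0: round well 70 mm wide in the foam, floor at z 3.
- frame_spacer_mid (a point): Frame spacer: thick white plastic plate, 96 x 50 mm, 14 mm thick, with a large rectangular opening (46 x 30 mm) and two 10 mm holes on its long centre line, 35 mm either side of the middle. Point: its centre, half-way up; x along its length, z up; same after a half turn. Loose, flat on the worktop, length within 0.2 rad of world y.
- slit_plate_mid (a point): Slit plate: grey aluminium plate, 96 x 50 mm, 8 mm thick, with one narrow slit (40 x 9 mm) along its middle and two 10 mm holes on its long centre line, 35 mm either side of the middle. Point: its centre, half-way up; x along its length, z up; same after a half turn. Loose, flat on the worktop, length within 0.2 rad of world y.
- round_spacer_mid (a point): Round-hole spacer: white plastic plate, 8 mm thick, its middle 46 mm long and 50 mm wide with a 29 mm round opening, and a narrower ear (28 mm wide) at each end, 96 mm long over the ears; two 10 mm holes on its long centre line, 35 mm either side of the middle. Point: its centre, half-way up; x along its length, z up; same after a half turn. Loose, flat on the worktop, length within 0.2 rad of world y.
- large_bottle_mid (a point): Larger amber bottle with a black cap, 60 mm in diameter, 125 mm high; straight body up to 82 mm above its foot, then it narrows to the cap. Point: its axis, 62.5 mm above its foot; z up. Loose, upright at the start, 0.24 kg.
- small_bottle_mid (a point): Smaller amber bottle with a white cap, 52 mm in diameter, 105 mm high; straight body up to 69 mm above its foot, then it narrows to the cap. Point: its axis, 52.5 mm above its foot; z up. Loose, upright at the start, 0.17 kg.
- glass_flask_mid (a point): Glass volumetric flask standing at the back, 59 mm bulb, 173 mm high with a thin neck; not part of the kits. Point: its axis, 86.5 mm above its foot; z up. Loose. Behind the stock a tall screen stands obliquely from about world x 0.54, y -0.07 to x 0.75, y 0.32, and a tall computer at x > 0.52, y < -0.27: cross the bench in front of them.
Things that resemble listed ones, but are neither listed nor needed, are in the scene too. What is shaped like the part that bears large_bottle_mid but red is not meant.

How it is judged (in metres and radians):
At the end, for the whole second after the job is handed in: Oblong cell: frame spacer flat on its seat, slit plate flat on that; eared cell: round-hole spacer flat on its seat; each within 5 mm, 3 mm in height, 0.12 rad. Larger bottle upright in the oblong cell's tray well, smaller in the other, within 14 mm. All at rest, flask standing (x of frame_spacer_mid in the frame of oblong_tray between -0.055 and -0.045 m and y of frame_spacer_mid in the frame of oblong_tray between -0.005 and 0.005 m and z of frame_spacer_mid in the frame of oblong_tray between 0.041 and 0.047 m and angle between the x axis of each of frame_spacer_mid, slit_plate_mid and the x axis of oblong_tray, either way round below 0.12 rad and angle between each of frame_spacer_mid, slit_plate_mid, large_bottle_mid, round_spacer_mid, small_bottle_mid's own z axis and vertical below 0.08 rad and linear speed of each of frame_spacer, slit_plate, large_bottle, round_spacer, small_bottle below 0.02 m/s and x of slit_plate_mid in the frame of oblong_tray between -0.055 and -0.045 m and y of slit_plate_mid in the frame of oblong_tray between -0.005 and 0.005 m and z of slit_plate_mid in the frame of oblong_tray between 0.052 and 0.058 m and x of large_bottle_mid in the frame of oblong_tray between 0.041 and 0.069 m and y of large_bottle_mid in the frame of oblong_tray between -0.014 and 0.014 m and z of large_bottle_mid in the frame of oblong_tray between 0.0605 and 0.0705 m and x of round_spacer_mid in the frame of eared_tray between -0.055 and -0.045 m and y of round_spacer_mid in the frame of eared_tray between -0.005 and 0.005 m and z of round_spacer_mid in the frame of eared_tray between 0.038 and 0.044 m and angle between the x axis of round_spacer_mid and the x axis of eared_tray, either way round below 0.12 rad and x of small_bottle_mid in the frame of eared_tray between 0.041 and 0.069 m and y of small_bottle_mid in the frame of eared_tray between -0.014 and 0.014 m and z of small_bottle_mid in the frame of eared_tray between 0.0505 and 0.0605 m and angle between glass_flask_mid's own z axis and vertical below 0.3 rad); the robot touches nothing.
It fails at once if the larger bottle is knocked over (angle between large_bottle_mid's own z axis and vertical above 0.6 rad).
It fails at once if the smaller bottle is knocked over (angle between small_bottle_mid's own z axis and vertical above 0.6 rad).
It fails at once if the glass flask is knocked over (angle between glass_flask_mid's own z axis and vertical above 0.6 rad).
It also fails if it takes over 134 s, if anything falls off the work surface, if the arm or the gripper's body presses on something with over 40 N, if the wrist force passes 120 N, or if a joint passes its speed limit or range.

## Working session

There is one attempt and no reset: what is moved stays moved. The work goes in short steps, Python scripts to look and compute and a shell command to move; the robot and the scene stay as the last step left them, time stands still between calls to the robot, and variables do not carry over. Pictures are saved under pics/ and viewed, and the job is handed in when it is done.

```bash
ls; mkdir -p pics
python3 - <<'E'
from station import *
import cv2,numpy as np
s=state();print(s)
for n in("scene","side","wrist"):
    p=camera_params(n);print(n,p)
    cv2.imwrite(f"pics/{n}0.png",capture(n))
E
```

```text
pics
{'clock': 0.0, 'joint_pos': array([ 6.66298725e+01,  2.05966539e+01,  8.65996834e+01,  1.62596232e-03,
        7.29075226e+01, -6.59607397e+00]), 'qvel': array([ 0.04875512, -0.00231117,  0.0887434 , -0.05071732,  0.03032241,
        0.10708847]), 'joint_torque': array([ 6.26033761e-05, -5.27634501e+01, -2.78621435e+01, -3.28989290e-04,
        1.32809806e-02, -1.00930006e-06]), 'position': array([172.89896681, 573.8399469 , 230.46226573]), 'ee_rot': array([[-9.57447786e-01,  2.88605585e-01, -7.43940840e-04],
       [ 2.88606448e-01,  9.57446388e-01, -1.65322614e-03],
       [ 2.35153173e-04, -1.79758383e-03, -9.99998357e-01]]), 'contact_force': array([ 1.08244201,  0.28511797, -0.14489576]), 'torque': array([ 0.00519539,  0.054365  , -0.01082435]), 'width': 85.37613463596878}
scene {'K': array([[355.14338073,   0.        , 256.06193951],
       [  0.        , 355.14338073, 194.46012063],
       [  0.        ,   0.        ,   1.        ]]), 'camera_from_world': array([[ 5.83627854e-01, -8.12011811e-01, -3.91752604e-03,
        -2.98863318e+02],
       [-5.60586589e-01, -3.994180
[... 581 characters left out ...]
      [ 2.30849698e-01,  7.97058214e-01, -5.58038189e-01,
         1.08031785e+03],
       [ 0.00000000e+00,  0.00000000e+00,  0.00000000e+00,
         1.00000000e+00]])}
wrist {'K': array([[292.67226527,   0.        , 257.15248909],
       [  0.        , 292.67226527, 194.51410288],
       [  0.        ,   0.        ,   1.        ]]), 'camera_from_world': array([[ 2.89386849e-01,  9.57211378e-01, -1.27631744e-03,
        -6.00462469e+02],
       [ 9.12924175e-01, -2.75596439e-01,  3.01025004e-01,
        -3.90045292e+01],
       [ 2.87792811e-01, -8.82778585e-02, -9.53615393e-01,
         3.80044563e+02],
       [ 0.00000000e+00,  0.00000000e+00,  0.00000000e+00,
         1.00000000e+00]])}
```

View pics/scene0.png

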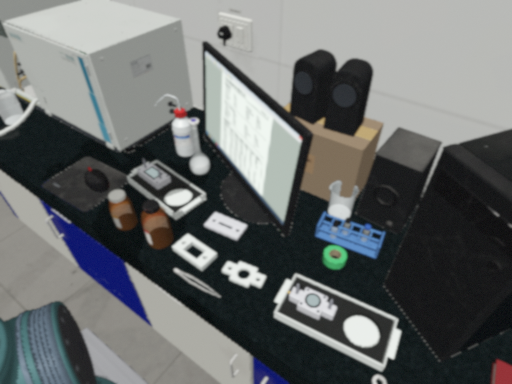

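View pics/side0.png

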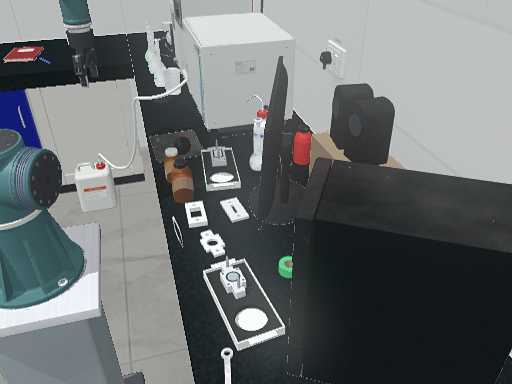

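View pics/wrist0.png

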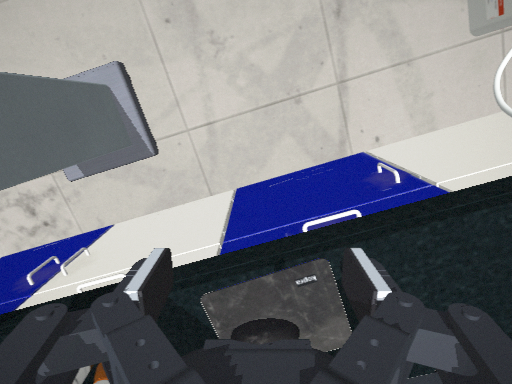

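```bash
cat > h.py <<'E'
import numpy as np,cv2
from station import *
def ray(n,u,v,z,p=None):
    p=p or camera_params(n);K=p["K"];T=p["camera_from_world"];R=T[:3,:3];c=-R.T@T[:3,3]
    d=R.T@np.linalg.solve(K,[u,v,1.]);return c+d*(z-c[2])/d[2]
def proj(n,P,p=None):
    p=p or camera_params(n);T=p["camera_from_world"];q=T[:3,:3]@np.asarray(P,float)+T[:3,3];q=p["K"]@q;return q[:2]/q[2]
def crop(src,x0,y0,x1,y1,out,f):
    im=cv2.imread(src) if isinstance(src,str) else src
    im=im[y0:y1,x0:x1]
    cv2.imwrite(out,cv2.resize(im,None,fx=f,fy=f,interpolation=cv2.INTER_CUBIC))
E
python3 - <<'E'
from h import *
crop("pics/scene0.png",90,90,250,210,"pics/c1.png",5)
crop("pics/scene0.png",160,190,420,385,"pics/c2.png",3)
crop("pics/side0.png",145,115,305,235,"pics/c3.png",5)
crop("pics/side0.png",160,195,300,350,"pics/c4.png",3.8)
E
```

```text
(no output)
```

View pics/c1.png

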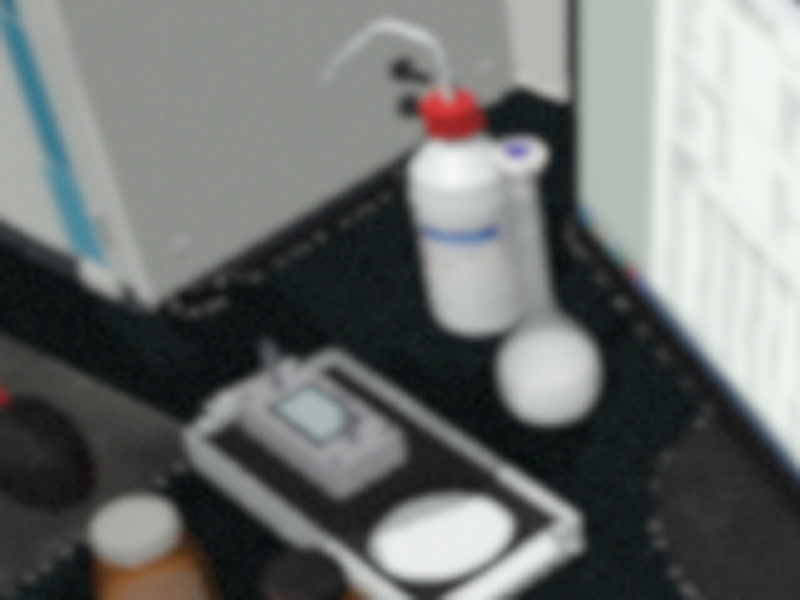

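View pics/c2.png

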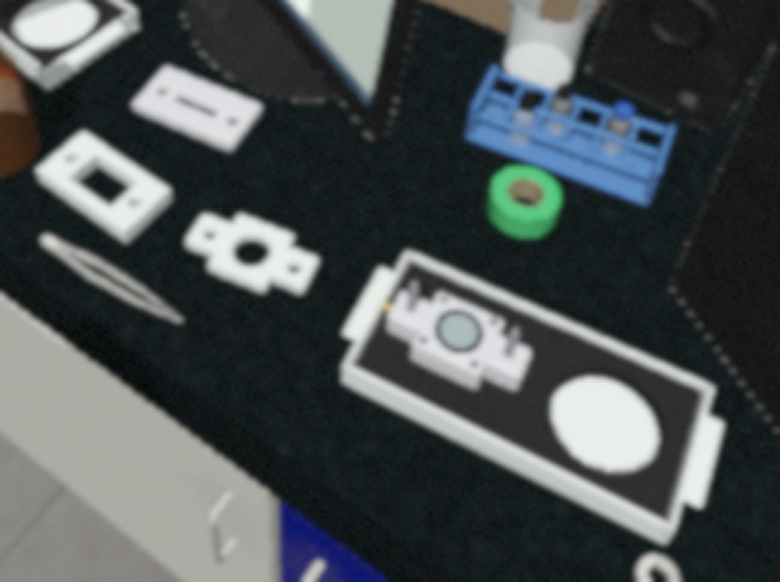

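View pics/c3.png

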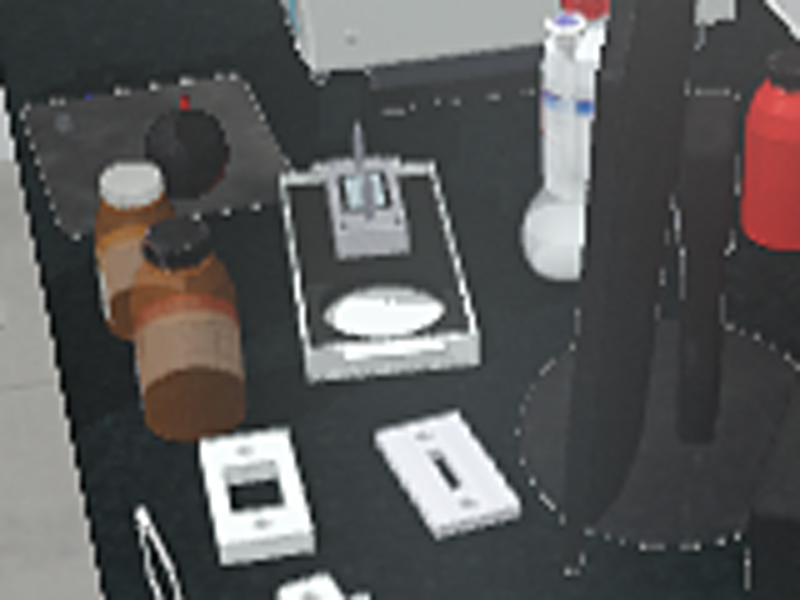

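View pics/c4.png

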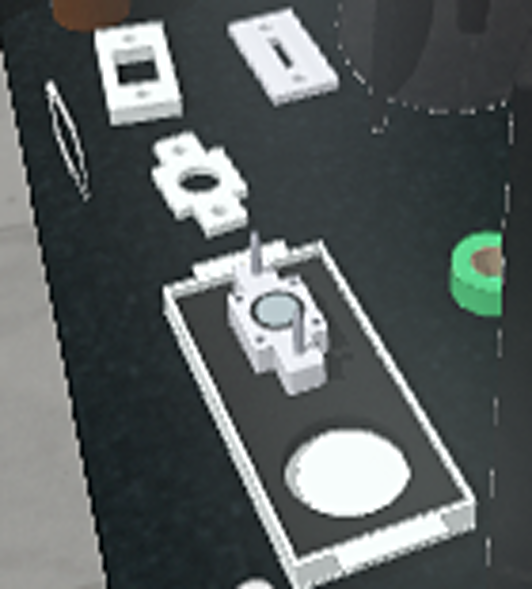

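Run:
```python
from h import *
def c(u,v,x0,y0,f): return x0+(u+.5)/f-.5, y0+(v+.5)/f-.5
S1=lambda u,v:("scene",)+c(u,v,90,90,5)
S2=lambda u,v:("scene",)+c(u,v,160,190,3)
D1=lambda u,v:("side",)+c(u,v,145,115,5)
D2=lambda u,v:("side",)+c(u,v,160,195,3.8)
L={"frameA":(14,S2(72,159),D1(246,451)),"frameB":(14,S2(135,202),D1(263,523)),
"slitA":(8,S2(162,95),D1(424,436)),"slitB":(8,S2(232,120),D1(467,503)),
"roundA":(8,S2(207,233),D2(180,149)),"roundB":(8,S2(293,268),D2(219,212)),
"earwin":(37,S2(459,331),D2(278,310)),"earwell":(17,S2(604,424),D2(349,473)),
"oblwin":(37,S1(315,414),D1(367,195)),"oblwell":(17,S1(443,537),D1(385,312)),
"earpin1":(69,S2(412,284),D2(254,236)),"earpin2":(69,S2(515,330),D2(298,308)),
"small":(105,S1(135,520),D1(132,178)),"large":(125,("scene",150.5,206),D1(177,238)),
"flask":(30,S1(548,372),D1(562,235))}
for k,(z,a,b) in L.items():
    print(k,*[ray(*q,z).round(1)[:2] for q in(a,b)])
```

```text
frameA [409.6 138.8] [412.7 139.2]
frameB [407.3  70. ] [410.1  70.6]
slitA [507.1 129.3] [513.8 132.9]
slitB [519.6  63.7] [521.5  64.1]
roundA [420.3  10.2] [424.3   9.2]
roundB [433.1 -60.3] [436.1 -61.8]
earwin [ 442.4 -189.7] [ 445.4 -189. ]
earwell [ 449.8 -293.8] [ 456.8 -300.5]
oblwin [529.8 371.5] [533.3 367.2]
oblwell [513.  258.8] [519.1 255.6]
earpin1 [ 436.3 -154.2] [ 439.7 -157.5]
earpin2 [ 445.4 -224.5] [ 449.7 -222.6]
small [378.9 309.3] [380.9 307.8]
large [386.1 194.4] [393.  194.3]
flask [640.2 296.7] [643.3 292.7]
```

```bash
cat >> h.py <<'E'
from scipy.spatial.transform import Rotation as Ro
def Rt(yaw):  # yaw deg = direction of tool x, tool down
    a=np.radians(yaw);x=np.array([np.cos(a),np.sin(a),0]);z=np.array([0,0,-1.]);return np.column_stack([x,np.cross(z,x),z])
def go(*targets,cmd=None):
    """targets (x,y,z,yaw); prints successive deltas, each from the previous target"""
    s=state();p=np.array(s["position"]);R=np.array(s["ee_rot"])
    for t in targets:
        q=np.array(t[:3],float);Q=Rt(t[3])
        d=R.T@(q-p)/1000;w=np.degrees(Ro.from_matrix(R.T@Q).as_rotvec())
        print(t,"T",d.round(4).tolist(),"A",w.round(1).tolist());p,R=q,Q
def st():
    s=state();R=s["ee_rot"];print("t",round(s["clock"],2),"p",np.round(s["position"],1),"yaw",round(float(np.degrees(np.arctan2(R[1,0],R[0,0]))),2),"tilt",np.round(R[:2,2],4),"F",np.round(s["contact_force"],1),"w",round(s["width"],1),"q",np.round(s["joint_pos"],0))
E
python3 - <<'E'
from h import *
s=state();p=camera_params("wrist");T=p["camera_from_world"];c=-T[:3,:3].T@T[:3,3]
R=s["ee_rot"];print("cam in tool",R.T@(c-s["position"]),"\naxes",R.T@T[:3,:3].T)
go((460,369,250,90))
go((400,300,250,90))
E
```

```text
cam in tool [  76.70871342    1.37821046 -142.84211699] 
axes [[-7.64147945e-04 -9.53560151e-01 -3.01201684e-01]
 [ 9.99999624e-01 -8.52360127e-04  1.61449939e-04]
 [-4.10684533e-04 -3.01201447e-01  9.53560444e-01]]
(460, 369, 250, 90) T [-0.334, -0.1134, -0.0192] A [-0.1, 0.0, 73.2]
(400, 300, 250, 90) T [-0.2964, -0.1968, -0.0191] A [-0.1, 0.0, 73.2]
```

```bash
python3 -m creep '[{"claw":0,"translation":[-0.17,-0.07,-0.02],"angular":[0,0,10]},{"claw":0,"translation":[-0.17,-0.07,-0.02],"angular":[0,0,20]},{"claw":0,"translation":[-0.17,-0.07,-0.02],"angular":[0,0,30]},{"claw":0,"translation":[-0.17,-0.07,-0.02],"angular":[0,0,40]},{"claw":0,"translation":[-0.17,-0.07,-0.02],"angular":[0,0,45]}]'; python3 -c "
from h import *
st();go((470,330,250,90))"
```

```text
clock: 0.78
position: [316.6, 457.5, 251.2]
ee_rot: [[-0.468, 0.884, -0.0], [0.884, 0.468, -0.0], [-0.0, -0.0, -1.0]]
contact_force: [-0.9, 0.5, 0.4]
width: 85.6
t 0.78 p [316.6 457.5 251.2] yaw 117.87 tilt [-0.0004 -0.0003] F [-0.9  0.5  0.4] w 85.6 q [48. 16. 90.  0. 74. 20.]
(470, 330, 250, 90) T [-0.1844, 0.076, 0.0011] A [-0.0, 0.0, 27.9]
```

```bash
python3 -m creep '[{"claw":0,"translation":[-0.184,0.076,0],"angular":[0,0,27.9]},{"claw":0,"translation":[-0.184,0.076,0],"angular":[0,0,27.9]},{"claw":0,"translation":[-0.184,0.076,0],"angular":[0,0,27.9]},{"claw":0,"translation":[-0.184,0.076,0],"angular":[0,0,27.9]},{"claw":0,"translation":[-0.184,0.076,0],"angular":[0,0,27.9]}]'; python3 -c "
from h import *
import pickle
st();p=camera_params('wrist');pickle.dump(p,open('w1.pkl','wb'))
im=capture('wrist');cv2.imwrite('pics/w1.png',im)
go((450,100,250,90))"
```

```text
clock: 1.4
position: [469.8, 331.7, 250.9]
ee_rot: [[-0.005, 1.0, -0.001], [1.0, 0.005, -0.0], [-0.0, -0.001, -1.0]]
contact_force: [-0.9, 0.1, -0.4]
width: 85.5
t 1.4 p [469.8 331.7 250.9] yaw 90.26 tilt [-0.0011 -0.0001] F [-0.9  0.1 -0.4] w 85.5 q [28. 18. 88.  0. 74. 28.]
(450, 100, 250, 90) T [-0.2323, -0.0203, 0.0009] A [-0.1, -0.0, 0.3]
```

View pics/w1.png

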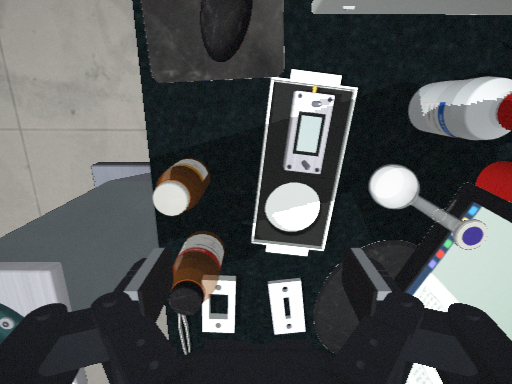

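```bash
python3 -m creep '[{"claw":0,"translation":[-0.232,-0.02,0],"angular":[0,0,0]},{"claw":0,"translation":[-0.232,-0.02,0],"angular":[0,0,0]},{"claw":0,"translation":[-0.232,-0.02,0],"angular":[0,0,0]},{"claw":0,"translation":[-0.232,-0.02,0],"angular":[0,0,0]},{"claw":0,"translation":[-0.232,-0.02,0],"angular":[0,0,0]}]'; python3 -c "
from h import *
import pickle
st();p=camera_params('wrist');pickle.dump(p,open('w2.pkl','wb'))
im=capture('wrist');cv2.imwrite('pics/w2.png',im)
crop('pics/w1.png',245,65,365,255,'pics/w1t.png',3)
crop('pics/w1.png',140,150,240,320,'pics/w1b.png',3.5)
"
```

```text
clock: 2.08
position: [449.7, 99.2, 251.4]
ee_rot: [[-0.004, 1.0, -0.001], [1.0, 0.004, -0.0], [-0.0, -0.001, -1.0]]
contact_force: [0.3, 0.0, 1.0]
width: 85.7
t 2.08 p [449.7  99.2 251.4] yaw 90.25 tilt [-0.0006 -0.0003] F [0.3 0.  1. ] w 85.7 q [  4.   8. 101.  -0.  71.   4.]
```

View pics/w2.png

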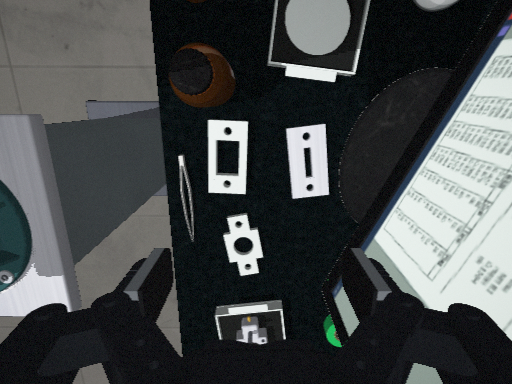

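View pics/w1t.png

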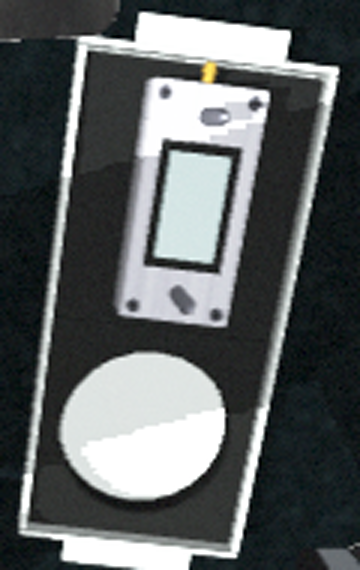

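View pics/w1b.png

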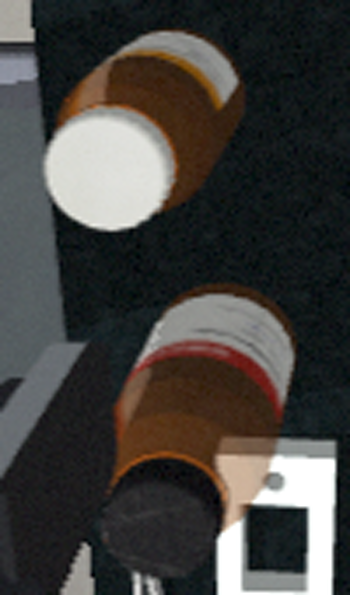

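```bash
cat > fit.py <<'E'
from h import *
import pickle
from scipy.optimize import least_squares
def cc(u,v,x0,y0,f): return np.array([x0+(u+.5)/f-.5, y0+(v+.5)/f-.5])
def fit(model,pix,p,n,x0,loss="soft_l1"):
    model=np.array(model,float)
    def pos(x):
        c,s=np.cos(x[2]),np.sin(x[2]);return np.column_stack([x[0]+c*model[:,0]-s*model[:,1],x[1]+s*model[:,0]+c*model[:,1],model[:,2]])
    f=lambda x:np.concatenate([proj(n,P,p)-q for P,q in zip(pos(x),pix)])
    r=least_squares(f,x0,loss=loss,x_scale=[10,10,.1]);print(r.x.round(2)[:2],"deg",np.degrees(r.x[2]).round(2));print(f(r.x).reshape(-1,2).round(1).tolist());return r.x
E
cat > a.py <<'E'
from fit import *
p=pickle.load(open('w1.pkl','rb'))
m=[(-85,0,69),(-85,0,37),(-15,0,69),(-15,0,37),(-50,0,37),(-110,-52,22),(-110,52,22),(110,52,22),(110,-52,22)]
q=[cc(*a,245,65,3) for a in[(226,117),(205,117),(190,308),(174,290),(192,207),(80,37),(338,70),(238,556),(20,533)]]
x=fit(m,q,p,"wrist",[524,312,np.radians(-98)])
p2=p
for nm,u,z in(("small",cc(108,170,140,150,3.5),105),("large",cc(160,523,140,150,3.5),125)): print(nm,ray("wrist",*u,z,p))
crop('pics/w2.png',160,30,340,290,'pics/w2p.png',2.3)
crop('pics/w2.png',195,110,340,285,'pics/w2q.png',3.4)
E
python3 a.py
```

```text
[525.92 324.42] deg -96.41
[[-1.1, -0.2], [0.4, -0.3], [-0.1, 0.5], [1.0, 1.0], [-0.3, 0.0], [0.0, -1.0], [0.5, -1.2], [-0.1, 0.8], [-0.3, 0.8]]
small [380.31713468 314.44913232 105.        ]
large [392.85096896 205.77601465 125.        ]
```

View pics/w2q.png

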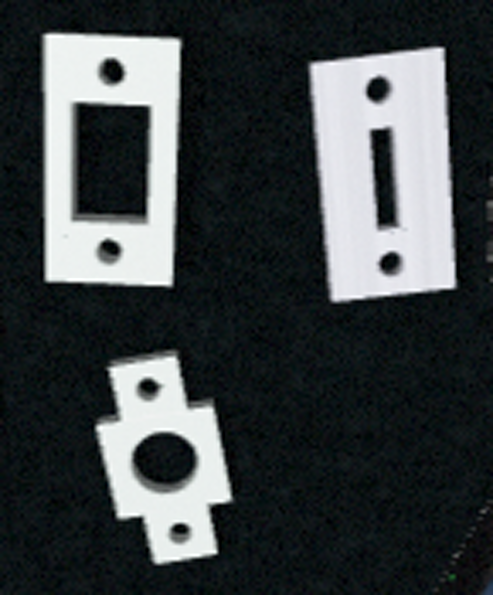

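```bash
cat > b.py <<'E'
from fit import *
p=pickle.load(open('w2.pkl','rb'))
C=lambda *a:[cc(*u,195,110,3.4) for u in a]
h=lambda z,L=48,W=25:[(35,0,z),(-35,0,z),(L,-W,z),(L,W,z),(-L,W,z),(-L,-W,z)]
print("frame");fit(h(14)+[(23,-15,14),(23,15,14)],C((112,71),(109,250),(182,38),(43,32),(44,282),(174,287),(150,103),(73,103)),p,"wrist",[410,105,1.57])
print("slit");fit(h(8),C((378,90),(390,263),(444,47),(310,63),(332,301),(456,287)),p,"wrist",[515,98,1.6])
print("round");fit(h(8,48,14)+[(0,0,8)],C((148,388),(180,532),(178,356),(108,366),(157,564),(218,553),(165,460)),p,"wrist",[428,-26,1.7])
print(ray("wrist",190,72,125,p))
crop('pics/w2.png',160,30,260,130,'pics/w2b.png',5)
crop('pics/side0.png',155,140,215,210,'pics/s2b.png',8)
E
python3 b.py
```

```text
frame
[410.88 107.71] deg 87.74
[[-0.1, 0.1], [0.2, 0.3], [-0.7, 0.1], [0.5, 0.2], [0.8, -0.6], [-0.7, -0.6], [0.3, 0.6], [-0.4, -0.4]]
slit
[518.05 100.97] deg 97.15
[[0.2, -0.2], [0.3, 0.2], [-0.5, -0.1], [0.2, -0.0], [0.0, 0.1], [-0.4, 0.0]]
round
[430.26 -23.09] deg 100.86
[[0.2, 0.2], [0.3, 0.1], [-0.8, -0.5], [0.5, -0.0], [-0.3, -0.4], [-0.1, -0.1], [0.1, 0.7]]
[392.68832473 201.73235751 125.        ]
```

View pics/w2b.png

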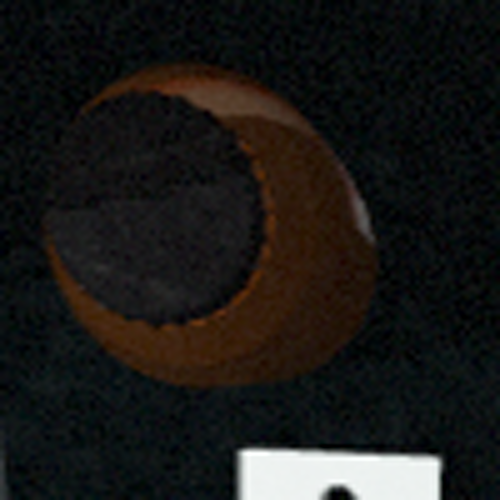

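View pics/s2b.png

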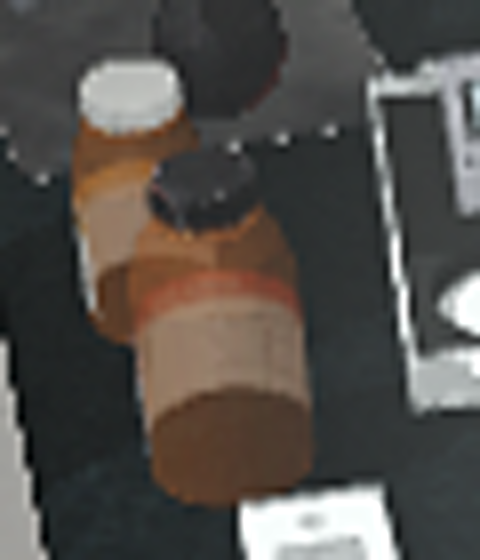

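```bash
python3 -c "
from h import *
go((410.9,106.5,110,87.7))"
```

```text
(410.9, 106.5, 110, 87.7) T [0.006, -0.0392, 0.1415] A [-0.0, -0.0, 2.6]
```

```bash
python3 -m creep '[{"claw":0,"translation":[0.006,-0.039,0.141],"angular":[0,0,2.6]},{"claw":0,"translation":[0.006,-0.039,0.141],"angular":[0,0,2.6]},{"claw":0,"translation":[0.006,-0.039,0.141],"angular":[0,0,2.6]},{"claw":0,"translation":[0.006,-0.039,0.141],"angular":[0,0,2.6]},{"claw":0,"translation":[0.006,-0.039,0.141],"angular":[0,0,2.6]}]'
cat >> h.py <<'E'
def snap(tag):
    import pickle
    st();p=camera_params('wrist');pickle.dump(p,open(tag+'.pkl','wb'));im=capture('wrist');cv2.imwrite(f'pics/{tag}.png',im)
    return im,p
E
python3 -c "
from h import *
im,p=snap('w3');cv2.imwrite('pics/w3x.png',cv2.resize(im,None,fx=1.5,fy=1.5,interpolation=cv2.INTER_CUBIC))"
```

```text
clock: 2.75
position: [413.4, 107.1, 111.2]
ee_rot: [[0.038, 0.999, 0.002], [0.999, -0.038, 0.0], [0.0, 0.002, -1.0]]
contact_force: [1.2, -0.1, 0.3]
width: 86.0
t 2.75 p [413.4 107.1 111.2] yaw 87.83 tilt [0.0022 0.0004] F [ 1.2 -0.1  0.3] w 86.0 q [  5.  16. 115.   0.  49.   7.]
```

View pics/w3x.png

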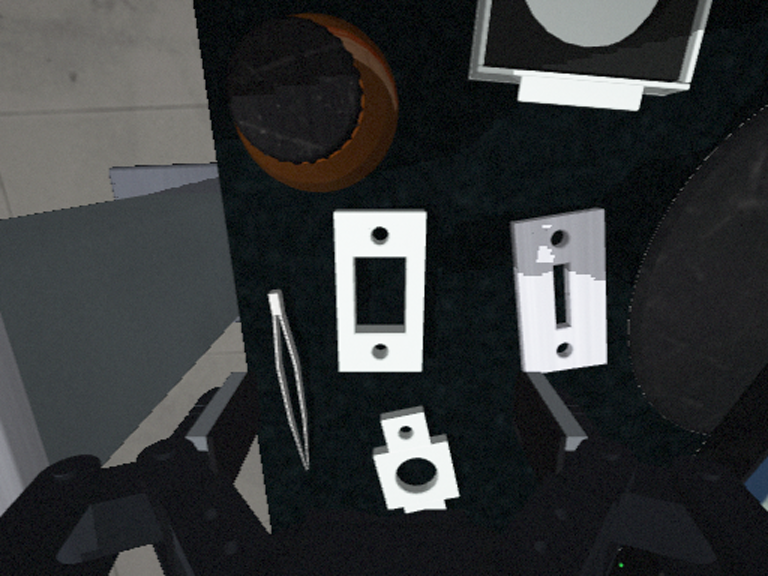

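```bash
cat > c.py <<'E'
from fit import *
p=pickle.load(open('w3.pkl','rb'))
C=lambda *a:[cc(*u,0,0,1.5) for u in a]
h=lambda z,L=48,W=25:[(35,0,z),(-35,0,z),(L,-W,z),(L,W,z),(-L,W,z),(-L,-W,z)]
print("frame");fit(h(14),C((380.5,234.5),(380,351),(427,209),(334,210),(338,371),(422,371)),p,"wrist",[410,105,1.57])
print("slit");fit(h(8),C((560,238),(565,350),(604,208),(511,222),(525,373),(607,361)),p,"wrist",[515,98,1.6])
print(ray("wrist",*cc(295,88,0,0,1.5),125,p))
go((410.9,106.5,20,87.7))
E
python3 c.py
```

```text
frame
[410.99 107.99] deg 87.46
[[-0.1, -0.0], [0.1, -0.3], [-0.3, 1.2], [0.2, 0.2], [0.7, -0.7], [-0.5, -0.5]]
slit
[518.04 101.43] deg 97.35
[[-0.5, -0.3], [-0.1, -0.6], [-0.4, -0.5], [1.5, 0.2], [0.4, 0.7], [-0.4, 0.6]]
[393.27162506 203.04354666 125.        ]
(410.9, 106.5, 20, 87.7) T [-0.0005, -0.0031, 0.0915] A [0.2, -0.0, 0.1]
```

```bash
python3 -m creep '[{"claw":50,"translation":[0.001,-0.002,0.05],"angular":[0,0,0]},{"claw":60,"translation":[0.001,-0.002,0.09],"angular":[0,0,0]},{"claw":60,"translation":[0.001,-0.002,0.103],"angular":[0,0,0]},{"claw":60,"translation":[0.001,-0.002,0.103],"angular":[0,0,0]},{"claw":60,"translation":[0.001,-0.002,0.103],"angular":[0,0,0]}]'; python3 -c "
from h import *
st();crop(capture('side'),155,170,255,250,'pics/s4.png',8);im,p=snap('w4');st();"
```

```text
clock: 3.42
position: [411.5, 107.0, 8.5]
ee_rot: [[0.04, 0.999, 0.003], [0.999, -0.04, 0.0], [0.0, 0.003, -1.0]]
contact_force: [0.6, 0.5, 0.1]
width: 65.0
t 3.42 p [411.5 107.    8.5] yaw 87.72 tilt [0.0026 0.0002] F [0.6 0.5 0.1] w 65.0 q [  5.  28. 120.  -0.  32.   8.]
t 3.48 p [411.4 107.    8.6] yaw 87.72 tilt [0.0028 0.0002] F [ 0.7 -0.1 -0.2] w 65.2 q [  5.  28. 120.  -0.  32.   8.]
t 3.52 p [411.3 107.    8.5] yaw 87.72 tilt [0.0027 0.0002] F [-0.1  0.1 -0.5] w 65.3 q [  5.  28. 120.  -0.  32.   8.]
```

View pics/s4.png

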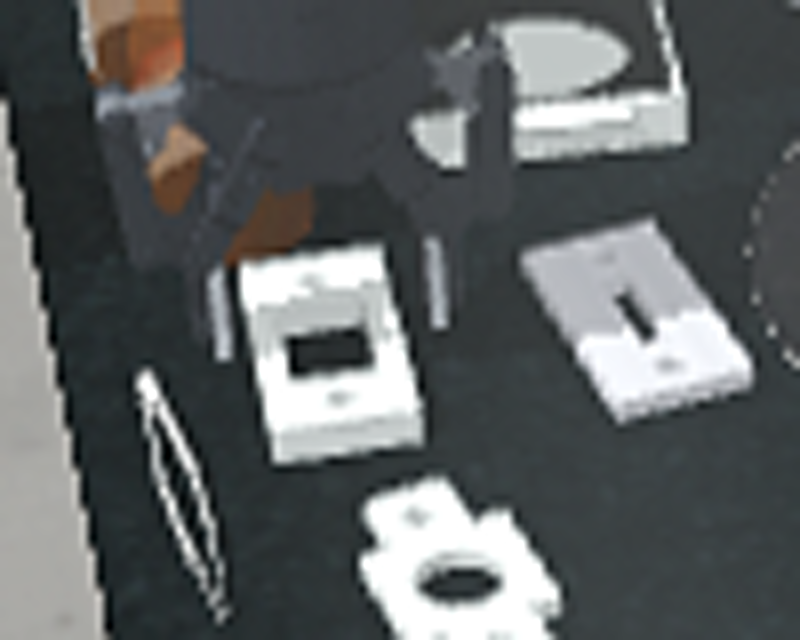

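View pics/w4.png

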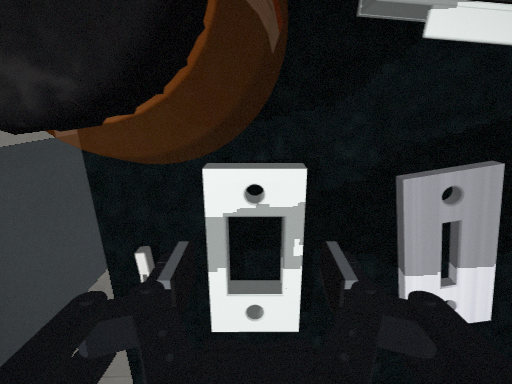

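```bash
python3 -m creep '[{"claw":60,"translation":[0.001,0,0.006],"angular":[0,0,0]},{"claw":60,"translation":[0.001,0,0.006],"angular":[0,0,0]},{"claw":255,"translation":[0.001,0,0.006],"angular":[0,0,0]},{"claw":255,"translation":[0.001,0,0.006],"angular":[0,0,0]},{"claw":255,"translation":[0.001,0,0.006],"angular":[0,0,0]}]'; python3 -c "
from h import *
st();crop(capture('side'),155,170,255,250,'pics/s5.png',8);im,p=snap('w5')
go((410.9,107.5,180,87.7),(450,300,180,83.6),(531.5,374,130,83.6))"
```

```text
clock: 4.15
position: [410.0, 107.9, 1.7]
ee_rot: [[0.04, 0.999, -0.0], [0.999, -0.04, -0.0], [-0.0, -0.0, -1.0]]
contact_force: [-1.5, -0.7, 7.7]
width: 48.3
t 4.15 p [410.  107.9   1.7] yaw 87.73 tilt [-0.0001 -0.0001] F [-1.5 -0.7  7.7] w 48.3 q [  5.  28. 121.  -0.  31.   8.]
t 4.2 p [410.  107.9   1.7] yaw 87.73 tilt [-0.     -0.0001] F [-1.5 -0.7  7.4] w 48.1 q [  5.  28. 121.  -0.  31.   8.]
(410.9, 107.5, 180, 87.7) T [-0.0004, 0.0009, -0.1783] A [-0.0, 0.0, 0.0]
(450, 300, 180, 83.6) T [0.1939, 0.0313, 0.0] A [0.0, 0.0, 4.1]
(531.5, 374, 130, 83.6) T [0.0826, 0.0727, 0.05] A [0.0, 0.0, 0.0]
```

View pics/s5.png

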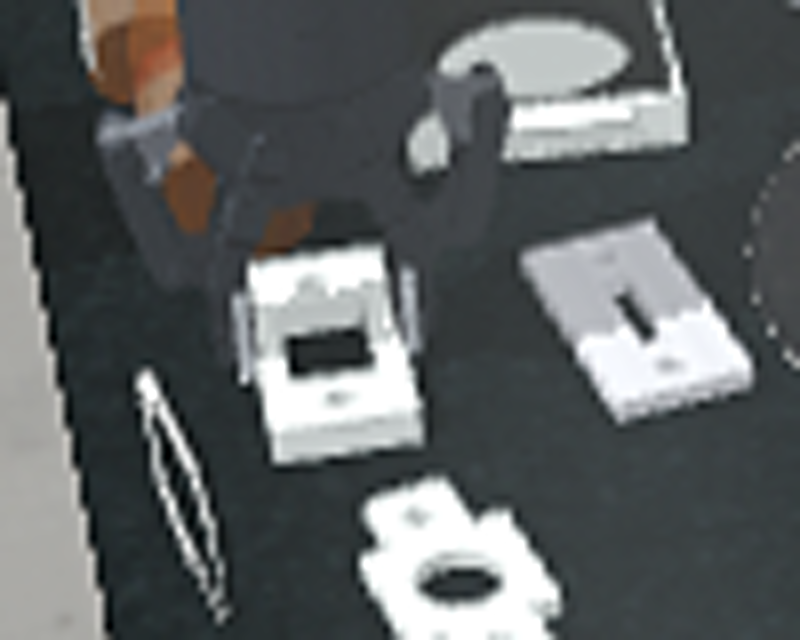

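View pics/w5.png

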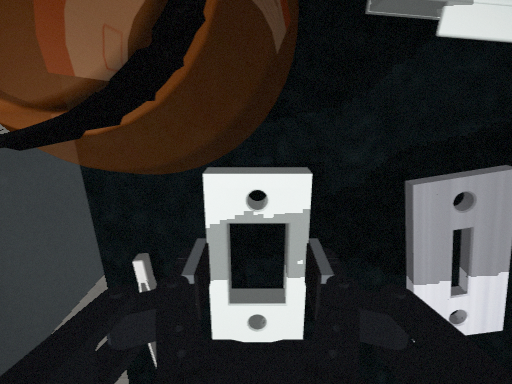

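```bash
python3 -m creep '[{"claw":255,"translation":[0,0,-0.03],"angular":[0,0,0]},{"claw":255,"translation":[0,0,-0.09],"angular":[0,0,0]},{"claw":255,"translation":[0,0,-0.15],"angular":[0,0,0]},{"claw":255,"translation":[0,0,-0.178],"angular":[0,0,0]},{"claw":255,"translation":[0,0,-0.178],"angular":[0,0,0]}]' && python3 -m creep '[{"claw":255,"translation":[0.05,0.01,0],"angular":[0,0,2]},{"claw":255,"translation":[0.1,0.02,0],"angular":[0,0,4.1]},{"claw":255,"translation":[0.155,0.026,0],"angular":[0,0,4.1]},{"claw":255,"translation":[0.194,0.031,0],"angular":[0,0,4.1]},{"claw":255,"translation":[0.194,0.031,0],"angular":[0,0,4.1]}]'
python3 -c "
from h import *
st();go((531.5,374,120,83.6))"
```

```text
clock: 4.88
position: [411.7, 108.1, 181.4]
ee_rot: [[0.04, 0.999, 0.005], [0.999, -0.04, 0.0], [0.001, 0.005, -1.0]]
contact_force: [-0.3, 0.3, -1.4]
width: 48.2
clock: 5.5
position: [448.3, 302.6, 177.2]
ee_rot: [[0.108, 0.994, -0.002], [0.994, -0.108, -0.001], [-0.001, -0.002, -1.0]]
contact_force: [-0.4, -0.3, -0.9]
width: 48.3
t 5.5 p [448.3 302.6 177.2] yaw 83.79 tilt [-0.0021 -0.0005] F [-0.4 -0.3 -0.9] w 48.3 q [27. 19. 98.  0. 64. 33.]
(531.5, 374, 120, 83.6) T [0.0801, 0.0751, 0.057] A [-0.1, 0.0, 0.2]
```

```bash
python3 -m creep '[{"claw":255,"translation":[0.04,0.037,0],"angular":[0,0,0.1]},{"claw":255,"translation":[0.08,0.075,0.02],"angular":[0,0,0.2]},{"claw":255,"translation":[0.08,0.075,0.05],"angular":[0,0,0.2]},{"claw":255,"translation":[0.08,0.075,0.057],"angular":[0,0,0.2]},{"claw":255,"translation":[0.08,0.075,0.057],"angular":[0,0,0.2]}]'
python3 -c "
from h import *
im,p=snap('w6');crop(im,150,130,370,300,'pics/w6x.png',3.5)
crop(capture('side'),185,110,255,180,'pics/s6.png',8)"
```

```text
clock: 6.12
position: [530.8, 370.2, 121.1]
ee_rot: [[0.115, 0.993, -0.003], [0.993, -0.115, -0.002], [-0.002, -0.003, -1.0]]
contact_force: [-0.8, -0.5, -0.5]
width: 48.2
t 6.12 p [530.8 370.2 121.1] yaw 83.39 tilt [-0.0031 -0.0019] F [-0.8 -0.5 -0.5] w 48.2 q [29. 31. 87. -0. 63. 35.]
```

View pics/w6x.png

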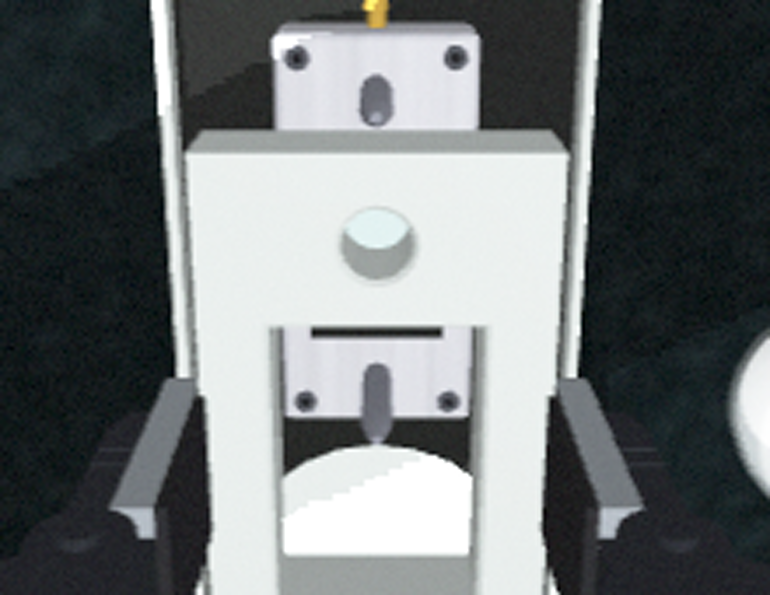

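View pics/s6.png

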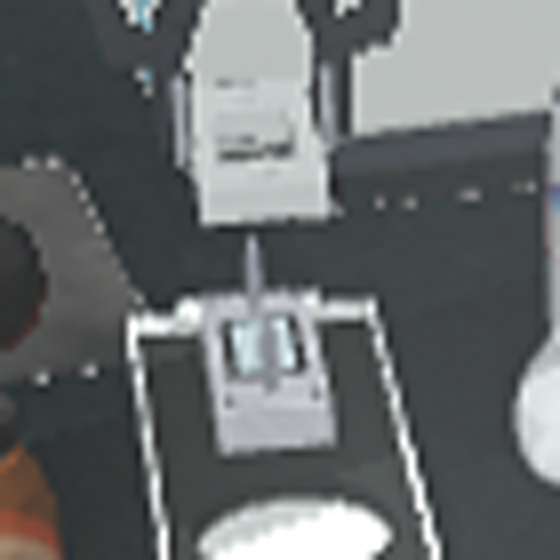

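Run:
```python
from fit import *
p=pickle.load(open('w6.pkl','rb'))
C=lambda *u:cc(*u,150,130,3.5)
a=ray("wrist",*C(377,117),69,p);b=ray("wrist",*C(377,438),69,p);h=ray("wrist",*C(378,243),133.4,p)
print(a,b,(a+b)/2,np.linalg.norm(a-b));d=a-b;print("axis",np.degrees(np.arctan2(d[1],d[0])))
print("hole",h, "-> plate centre",h[:2]-35*np.array([np.cos(np.radians(83.4)),np.sin(np.radians(83.4))]))
st();print(ray("wrist",*C(377,224),37,p))
```

```text
[535.88256013 408.89857965  69.        ] [527.83514158 339.79592649  69.        ] [531.85885086 374.34725307  69.        ] 69.5696601865859
axis 83.3574834903769
hole [535.71611931 404.86357029 133.4       ] -> plate centre [531.69331904 370.0955235 ]
t 6.22 p [532.1 371.2 123.1] yaw 83.4 tilt [0.0005 0.0001] F [-0.3 -0.6 -1.1] w 47.9 q [29. 30. 87. -0. 63. 35.]
[532.12929306 377.38761033  37.        ]
```

```bash
python3 -m creep '[{"claw":255,"translation":[0.003,-0.0015,0.02],"angular":[0,0,0]},{"claw":255,"translation":[0.003,-0.0015,0.045],"angular":[0,0,0]},{"claw":255,"translation":[0.003,-0.0015,0.045],"angular":[0,0,0]},{"claw":255,"translation":[0.003,-0.0015,0.045],"angular":[0,0,0]},{"claw":255,"translation":[0.003,-0.0015,0.045],"angular":[0,0,0]}]'
python3 -c "
from h import *
im,p=snap('w7');crop(im,150,130,370,300,'pics/w7x.png',3.5);st()"
```

```text
clock: 6.85
position: [532.0, 375.3, 78.9]
ee_rot: [[0.115, 0.993, 0.002], [0.993, -0.115, 0.001], [0.001, 0.002, -1.0]]
contact_force: [-0.1, 0.8, -0.8]
width: 48.0
t 6.85 p [532.  375.3  78.9] yaw 83.42 tilt [0.0022 0.0011] F [-0.1  0.8 -0.8] w 48.0 q [29. 34. 88. -0. 58. 36.]
t 6.9 p [531.8 375.3  78.7] yaw 83.42 tilt [0.0019 0.001 ] F [ 0.2 -0.5 -0.6] w 48.7 q [29. 34. 88. -0. 58. 36.]
```

View pics/w7x.png

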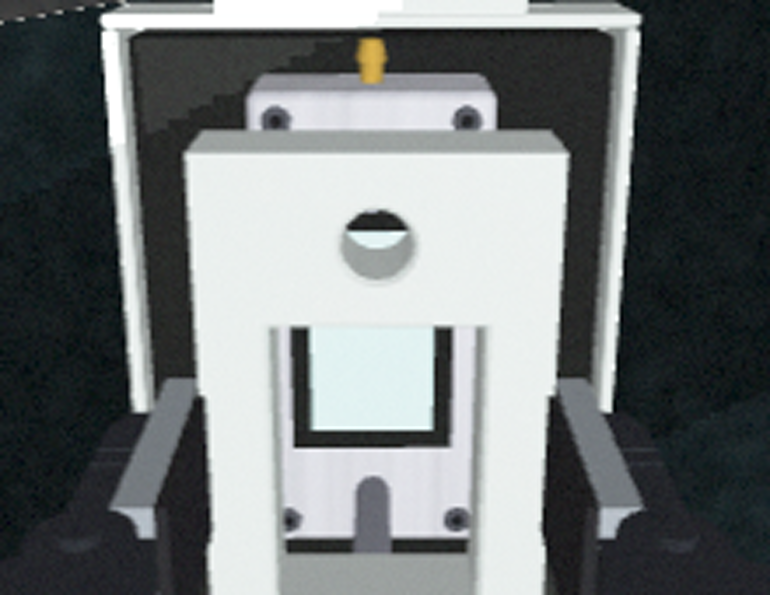

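```bash
python3 -m creep '[{"claw":255,"translation":[-0.0008,-0.0009,0.003],"angular":[0,0,0]},{"claw":255,"translation":[-0.0008,-0.0009,0.01],"angular":[0,0,0]},{"claw":255,"translation":[-0.0008,-0.0009,0.016],"angular":[0,0,0]},{"claw":255,"translation":[-0.0008,-0.0009,0.022],"angular":[0,0,0]},{"claw":255,"translation":[-0.0008,-0.0009,0.022],"angular":[0,0,0]}]'
python3 -c "
from h import *
im,p=snap('w8');crop(im,150,130,370,300,'pics/w8x.png',3.5);st()"
```

```text
clock: 7.52
position: [529.7, 374.0, 54.4]
ee_rot: [[0.115, 0.993, -0.001], [0.993, -0.115, -0.001], [-0.001, -0.001, -1.0]]
contact_force: [-0.7, -0.0, -1.5]
width: 48.1
t 7.53 p [529.7 374.   54.4] yaw 83.42 tilt [-0.001  -0.0006] F [-0.7 -0.  -1.5] w 48.1 q [29. 35. 89. -0. 55. 36.]
t 7.58 p [529.9 374.   54.8] yaw 83.42 tilt [-0.0007 -0.0005] F [ 0.3 -0.6 -0.3] w 48.2 q [29. 35. 89. -0. 55. 36.]
```

View pics/w8x.png

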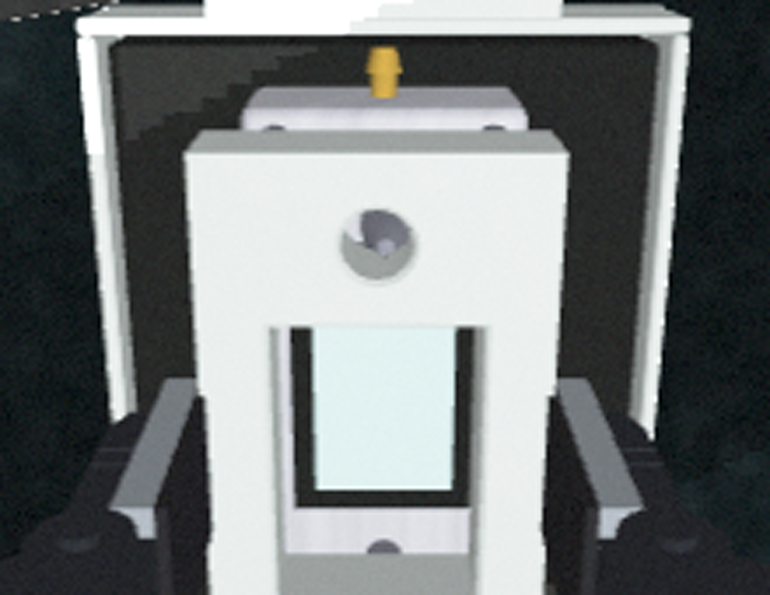

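```bash
python3 -m creep '[{"claw":255,"translation":[0,0.001,0.002],"angular":[0,0,0]},{"claw":255,"translation":[0,0.001,0.007],"angular":[0,0,0]},{"claw":255,"translation":[0,0.001,0.012],"angular":[0,0,0]},{"claw":255,"translation":[0,0.001,0.016],"angular":[0,0,0]},{"claw":255,"translation":[0,0.001,0.016],"angular":[0,0,0]}]'
python3 -c "
from h import *
im,p=snap('w9');crop(im,150,130,370,300,'pics/w9x.png',3.5);st()
crop(capture('side'),185,110,255,180,'pics/s9.png',8)"
```

```text
clock: 8.2
position: [530.9, 374.0, 39.0]
ee_rot: [[0.114, 0.993, -0.0], [0.993, -0.114, -0.0], [-0.0, -0.0, -1.0]]
contact_force: [-0.2, -0.3, -0.7]
width: 48.5
t 8.2 p [530.9 374.   39. ] yaw 83.43 tilt [-0.0004 -0.0003] F [-0.2 -0.3 -0.7] w 48.5 q [29. 36. 90. -0. 54. 36.]
t 8.25 p [530.9 374.   39. ] yaw 83.43 tilt [-0.0003 -0.0003] F [-0.3  0.2 -0.6] w 48.4 q [29. 36. 90. -0. 54. 36.]
```

View pics/w9x.png

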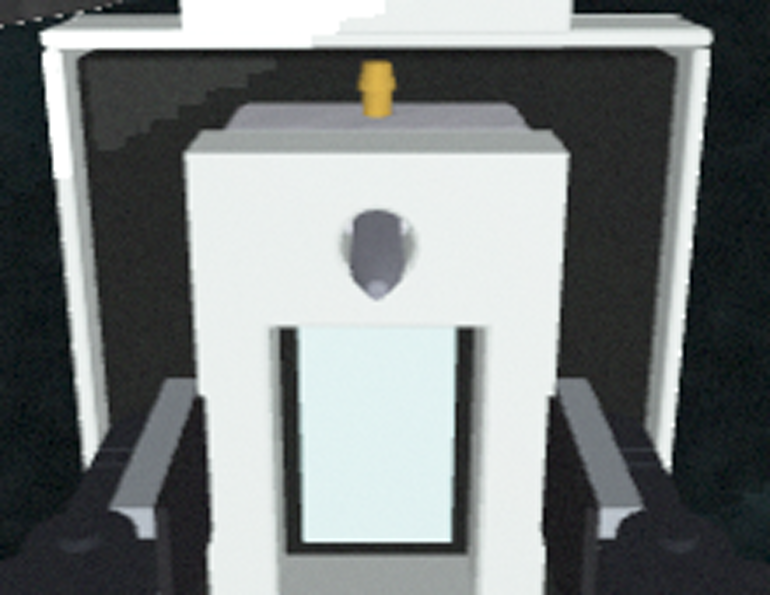

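View pics/s9.png

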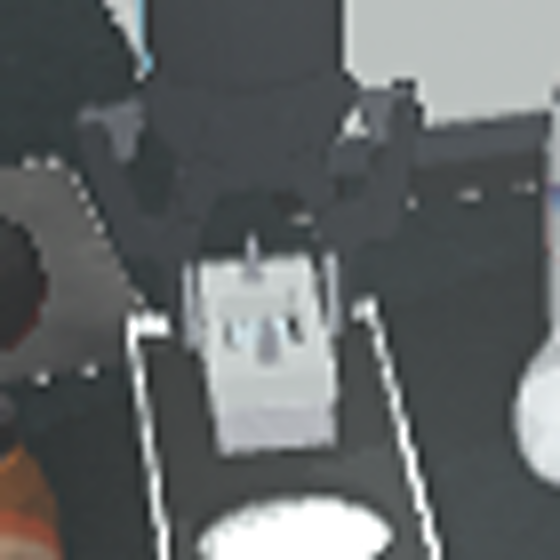

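```bash
python3 -m creep '[{"claw":255,"translation":[0,0,0.001],"angular":[0,0,0]},{"claw":255,"translation":[0,0,0.002],"angular":[0,0,0]},{"claw":255,"translation":[0,0,0.003],"angular":[0,0,0]},{"claw":255,"translation":[0,0,0.003],"angular":[0,0,0]},{"claw":255,"translation":[0,0,0.003],"angular":[0,0,0]}]'
```

```text
clock: 8.93
position: [531.1, 374.1, 38.7]
ee_rot: [[0.114, 0.993, 0.001], [0.993, -0.114, 0.0], [0.0, 0.001, -1.0]]
contact_force: [-3.5, -3.6, 17.5]
width: 48.2
```

```bash
python3 -m creep '[{"claw":60,"translation":[0,0,0.001],"angular":[0,0,0]},{"claw":60,"translation":[0,0,0.0],"angular":[0,0,0]},{"claw":60,"translation":[0,0,-0.01],"angular":[0,0,0]},{"claw":60,"translation":[0,0,-0.05],"angular":[0,0,0]},{"claw":60,"translation":[0,0,-0.1],"angular":[0,0,0]}]'
python3 -c "
from h import *
im,p=snap('w10');crop(im,150,130,370,300,'pics/w10x.png',3.5)
go((517.3,101.3,100,97.2))"
```

```text
clock: 9.55
position: [530.3, 373.6, 136.5]
ee_rot: [[0.115, 0.993, -0.002], [0.993, -0.115, -0.001], [-0.002, -0.002, -1.0]]
contact_force: [0.7, 0.8, 0.1]
width: 65.3
t 9.55 p [530.3 373.6 136.5] yaw 83.42 tilt [-0.0024 -0.0014] F [0.7 0.8 0.1] w 65.3 q [29. 30. 86. -0. 65. 36.]
(517.3, 101.3, 100, 97.2) T [-0.275, 0.0142, 0.0433] A [0.5, -0.3, -13.8]
```

View pics/w10x.png

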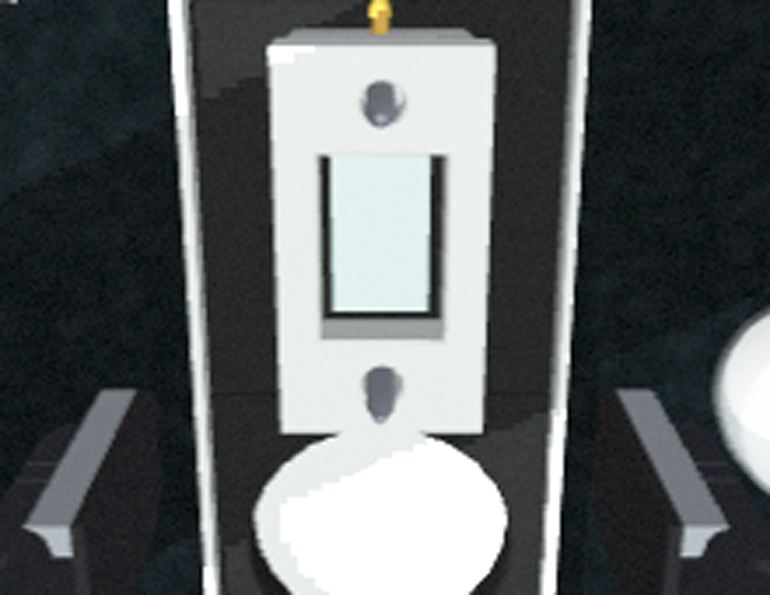

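```bash
python3 -m creep '[{"claw":60,"translation":[-0.06,0.003,0],"angular":[0,0,-3]},{"claw":60,"translation":[-0.12,0.006,0],"angular":[0,0,-7]},{"claw":60,"translation":[-0.18,0.009,0.01],"angular":[0,0,-11]},{"claw":60,"translation":[-0.24,0.012,0.03],"angular":[0,0,-13.8]},{"claw":60,"translation":[-0.275,0.0142,0.04],"angular":[0,0,-13.8]}]' && python3 -m creep '[{"claw":60,"translation":[0,0,0],"angular":[0,0,0]},{"claw":60,"translation":[0,0,0],"angular":[0,0,0]},{"claw":60,"translation":[0,0,0],"angular":[0,0,0]},{"claw":60,"translation":[0,0,0],"angular":[0,0,0]},{"claw":60,"translation":[0,0,0],"angular":[0,0,0]}]'
python3 -c "
from h import *
im,p=snap('w11');cv2.imwrite('pics/w11x.png',cv2.resize(im,None,fx=1.5,fy=1.5,interpolation=cv2.INTER_CUBIC))"
```

```text
clock: 10.22
position: [512.9, 96.8, 96.0]
ee_rot: [[-0.125, 0.992, -0.001], [0.992, 0.125, -0.001], [-0.0, -0.001, -1.0]]
contact_force: [0.7, -0.1, -0.0]
width: 64.9
clock: 10.85
position: [513.7, 99.9, 96.4]
ee_rot: [[-0.127, 0.992, 0.0], [0.992, 0.127, -0.0], [-0.0, 0.0, -1.0]]
contact_force: [0.0, -1.0, 0.2]
width: 65.0
t 10.85 p [513.7  99.9  96.4] yaw 97.29 tilt [ 0.0003 -0.    ] F [ 0.  -1.   0.2] w 65.0 q [  3.  24. 104.  -0.  52.  -4.]
```

View pics/w11x.png

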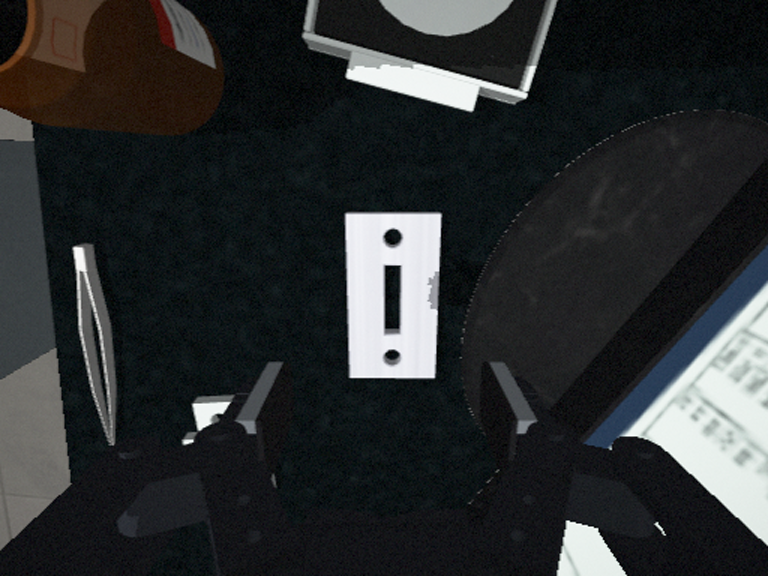

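Run:
```python
from fit import *
p=pickle.load(open('w11.pkl','rb'))
C=lambda *a:[cc(*u,0,0,1.5) for u in a]
h=lambda z,L=48,W=25:[(35,0,z),(-35,0,z),(L,-W,z),(L,W,z),(-L,W,z),(-L,-W,z)]
x=fit(h(8),C((393,238),(392,357),(441,212),(345,212),(349,378),(436,378)),p,"wrist",[515,98,1.6])
go((x[0]-.5,x[1],3,97.2))
```

```text
[518.22 101.06] deg 97.25
[[-0.1, -0.4], [0.2, 0.1], [-0.1, 0.5], [0.1, 0.5], [0.5, -0.5], [-0.8, -0.5]]
(np.float64(517.7190858291685), np.float64(101.06492650737093), 3, 97.2) T [0.0008, 0.0042, 0.0934] A [0.0, 0.0, 0.1]
```

```bash
python3 -m creep '[{"claw":60,"translation":[0.0008,0.004,0.03],"angular":[0,0,0]},{"claw":60,"translation":[0.0008,0.004,0.07],"angular":[0,0,0]},{"claw":60,"translation":[0.0008,0.004,0.088],"angular":[0,0,0]},{"claw":60,"translation":[0.0008,0.004,0.093],"angular":[0,0,0]},{"claw":60,"translation":[0.0008,0.004,0.093],"angular":[0,0,0]}]' && python3 -m creep '[{"claw":60,"translation":[0,0,0],"angular":[0,0,0]},{"claw":255,"translation":[0,0,0],"angular":[0,0,0]},{"claw":255,"translation":[0,0,0],"angular":[0,0,0]},{"claw":255,"translation":[0,0,0],"angular":[0,0,0]},{"claw":255,"translation":[0,0,0],"angular":[0,0,0]}]'
python3 -c "
from h import *
im,p=snap('w12')"
```

```text
clock: 11.52
position: [517.7, 100.6, 3.4]
ee_rot: [[-0.126, 0.992, 0.0], [0.992, 0.126, -0.0], [-0.0, 0.0, -1.0]]
contact_force: [0.5, 0.8, 0.6]
width: 65.3
clock: 12.15
position: [518.2, 100.6, 4.9]
ee_rot: [[-0.126, 0.992, 0.002], [0.992, 0.126, 0.0], [-0.0, 0.002, -1.0]]
contact_force: [-2.3, -0.3, 12.9]
width: 44.8
t 12.15 p [518.2 100.6   4.9] yaw 97.23 tilt [0.0019 0.    ] F [-2.3 -0.3 12.9] w 44.8 q [  3.  33. 107.  -0.  40.  -4.]
```

View pics/w12.png

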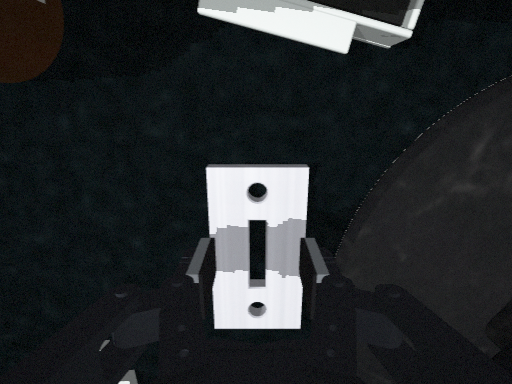

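```bash
python3 -m creep '[{"claw":255,"translation":[0,0,-0.01],"angular":[0,0,0]},{"claw":255,"translation":[0,0,-0.04],"angular":[0,0,0]},{"claw":255,"translation":[0,0,-0.09],"angular":[0,0,0]},{"claw":255,"translation":[0,0,-0.125],"angular":[0,0,0]},{"claw":255,"translation":[0,0,-0.125],"angular":[0,0,0]}]'
python3 -c "
from h import *
im,p=snap('w13')
go((531,374.3,122,83.4))"
```

```text
clock: 12.82
position: [520.1, 100.7, 131.8]
ee_rot: [[-0.126, 0.992, 0.007], [0.992, 0.126, 0.0], [-0.001, 0.007, -1.0]]
contact_force: [0.1, 0.0, -0.6]
width: -0.0
t 12.82 p [520.1 100.7 131.8] yaw 97.23 tilt [0.0072 0.0004] F [ 0.1  0.  -0.6] w -0.0 q [  3.  21. 102.  -0.  56.  -4.]
(531, 374.3, 122, 83.4) T [0.27, 0.0466, 0.0081] A [0.2, -0.0, 13.8]
```

View pics/w13.png

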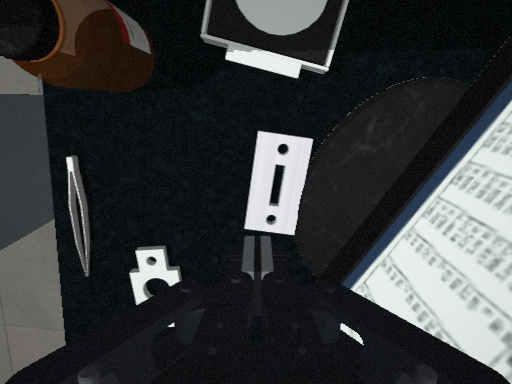

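Run:
```python
from fit import *
crop('pics/w13.png',225,115,335,250,'pics/w13x.png',4.4)
```

```text
(no output)
```

View pics/w13x.png

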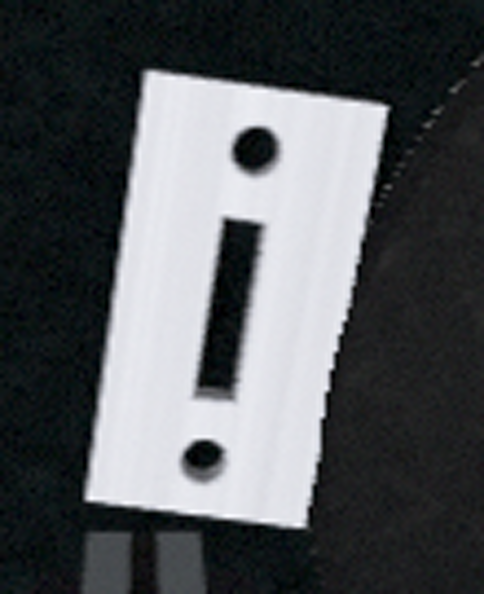

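Run:
```python
from fit import *
p=pickle.load(open('w13.pkl','rb'))
C=lambda *a:[cc(*u,225,115,4.4) for u in a]
h=lambda z,L=48,W=25:[(35,0,z),(-35,0,z),(L,-W,z),(L,W,z),(-L,W,z),(-L,-W,z)]
x=fit(h(8),C((255,149),(203,459),(389,104),(145,70),(85,500),(307,527)),p,"wrist",[525,110,1.5])
y=np.degrees(x[2])
go((x[0]-.7,x[1],80,y))
```

```text
[539.89 106.34] deg 89.21
[[0.3, 0.1], [0.3, 0.3], [-0.5, -0.1], [0.1, -0.2], [0.2, -0.1], [-0.6, -0.0]]
(np.float64(539.1872342233589), np.float64(106.34362911317432), 80, np.float64(89.21406008820387)) T [0.0031, 0.0208, 0.0501] A [0.2, 0.0, 8.0]
```

Run:
```python
from fit import *
p=pickle.load(open('w13.pkl','rb'))
for u in [(338,100),(322,130),(305,170),(305,210),(300,190),(320,262)]: print(u,ray("wrist",*u,5,p).round(0))
im=cv2.imread('pics/w13.png');im=cv2.convertScaleAbs(im,alpha=3,beta=10)
crop(im,225,60,425,290,'pics/w13y.png',2.5)
```

```text
(338, 100) [582. 189.   5.]
(322, 130) [573. 162.   5.]
(305, 170) [564. 124.   5.]
(305, 210) [571.  84.   5.]
(300, 190) [563. 104.   5.]
(320, 262) [597.  29.   5.]
```

View pics/w13y.png

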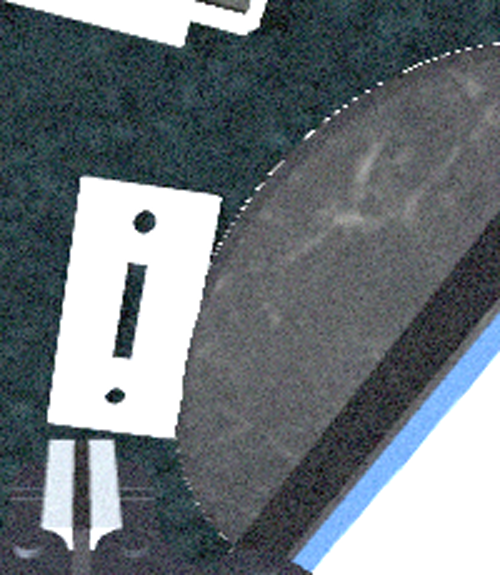

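```bash
python3 -m creep '[{"claw":255,"translation":[0.003,0.02,0.03],"angular":[0,0,8]},{"claw":255,"translation":[0.003,0.02,0.08],"angular":[0,0,8]},{"claw":255,"translation":[0.003,0.02,0.105],"angular":[0,0,8]},{"claw":255,"translation":[0.003,0.02,0.105],"angular":[0,0,8]},{"claw":255,"translation":[0.003,0.02,0.105],"angular":[0,0,8]}]'
python3 -c "
from h import *
im,p=snap('w14');crop(im,180,130,380,300,'pics/w14x.png',4)
go((539.5,106.3,8,89.2))"
```

```text
clock: 13.5
position: [537.0, 106.0, 23.4]
ee_rot: [[0.014, 1.0, -0.0], [1.0, -0.014, -0.0], [-0.0, -0.0, -1.0]]
contact_force: [0.2, 0.5, 0.4]
width: 0.0
t 13.5 p [537.  106.   23.4] yaw 89.22 tilt [-0.0003 -0.0001] F [0.2 0.5 0.4] w 0.0 q [  4.  32. 104.  -0.  44.   5.]
(539.5, 106.3, 8, 89.2) T [0.0003, 0.0019, 0.016] A [0.1, -0.0, 0.0]
```

View pics/w14x.png

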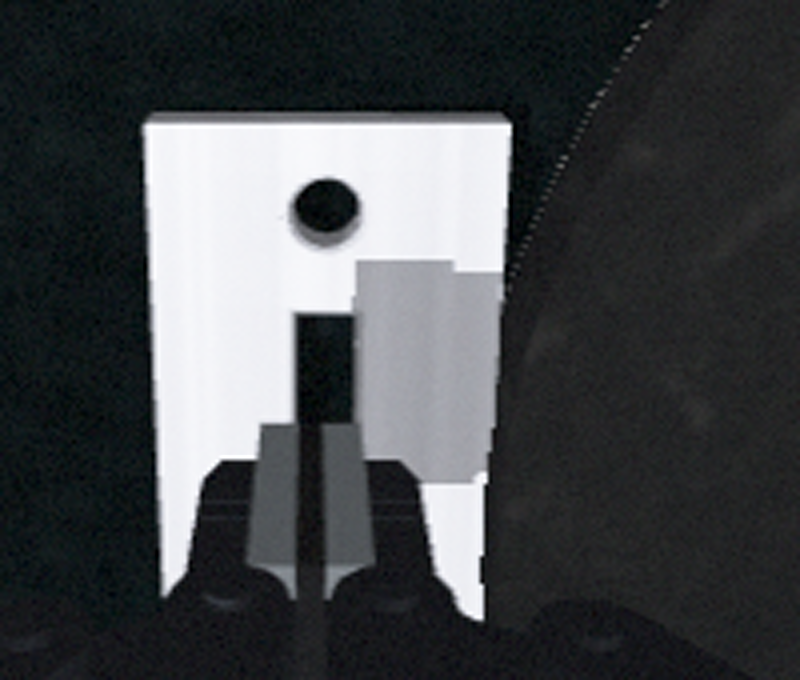

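```bash
python3 -m creep '[{"claw":255,"translation":[0,0.001,0.008],"angular":[0,0,0]},{"claw":255,"translation":[0,0.001,0.013],"angular":[0,0,0]},{"claw":255,"translation":[0,0.001,0.017],"angular":[0,0,0]},{"claw":255,"translation":[0,0.001,0.017],"angular":[0,0,0]},{"claw":255,"translation":[0,0.001,0.017],"angular":[0,0,0]}]'
```

```text
clock: 14.18
position: [538.2, 106.0, 7.9]
ee_rot: [[0.013, 1.0, 0.001], [1.0, -0.013, -0.0], [-0.0, 0.001, -1.0]]
contact_force: [-3.9, -0.7, 18.7]
width: -0.0
```

Pressing on the plate top with 19 N; now I drag it toward −x.

```bash
python3 -m creep '[{"claw":255,"translation":[0,-0.007,0],"angular":[0,0,0]},{"claw":255,"translation":[0,-0.014,0],"angular":[0,0,0]},{"claw":255,"translation":[0,-0.021,0],"angular":[0,0,0]},{"claw":255,"translation":[0,-0.028,0],"angular":[0,0,0]},{"claw":255,"translation":[0,-0.035,0],"angular":[0,0,0]}]'
python3 -c "
from h import *
im,p=snap('w15');crop(im,130,130,380,300,'pics/w15x.png',3.2)"
```

```text
clock: 14.8
position: [508.0, 106.7, 8.0]
ee_rot: [[0.014, 1.0, 0.01], [1.0, -0.014, 0.0], [0.001, 0.01, -1.0]]
contact_force: [4.9, -0.6, 7.8]
width: -0.1
t 14.8 p [508.  106.7   8. ] yaw 89.22 tilt [0.0097 0.0005] F [ 4.9 -0.6  7.8] w -0.1 q [  4.  32. 109.  -0.  39.   5.]
```

View pics/w15x.png

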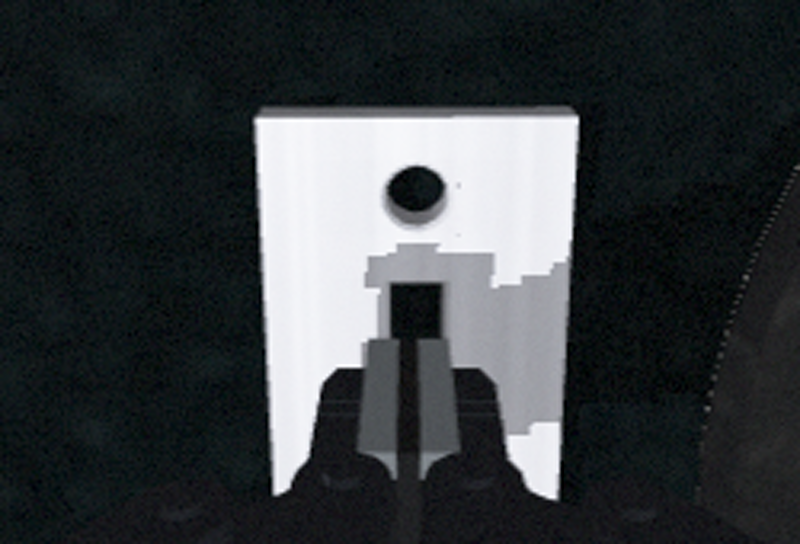

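```bash
python3 -m creep '[{"claw":255,"translation":[0,-0.035,-0.01],"angular":[0,0,0]},{"claw":60,"translation":[0,-0.035,-0.05],"angular":[0,0,0]},{"claw":60,"translation":[0,-0.035,-0.08],"angular":[0,0,0]},{"claw":60,"translation":[0,-0.035,-0.08],"angular":[0,0,0]},{"claw":60,"translation":[0,-0.035,-0.08],"angular":[0,0,0]}]'
python3 -c "
from h import *
im,p=snap('w16');cv2.imwrite('pics/w16x.png',cv2.resize(im,None,fx=1.5,fy=1.5,interpolation=cv2.INTER_CUBIC))"
```

```text
clock: 15.48
position: [467.6, 106.9, 85.9]
ee_rot: [[0.014, 1.0, -0.0], [1.0, -0.014, -0.0], [-0.0, -0.0, -1.0]]
contact_force: [-0.5, 0.8, -0.9]
width: 65.4
t 15.47 p [467.6 106.9  85.9] yaw 89.22 tilt [-0.0004 -0.0001] F [-0.5  0.8 -0.9] w 65.4 q [  5.  22. 110.  -0.  48.   5.]
```

View pics/w16x.png

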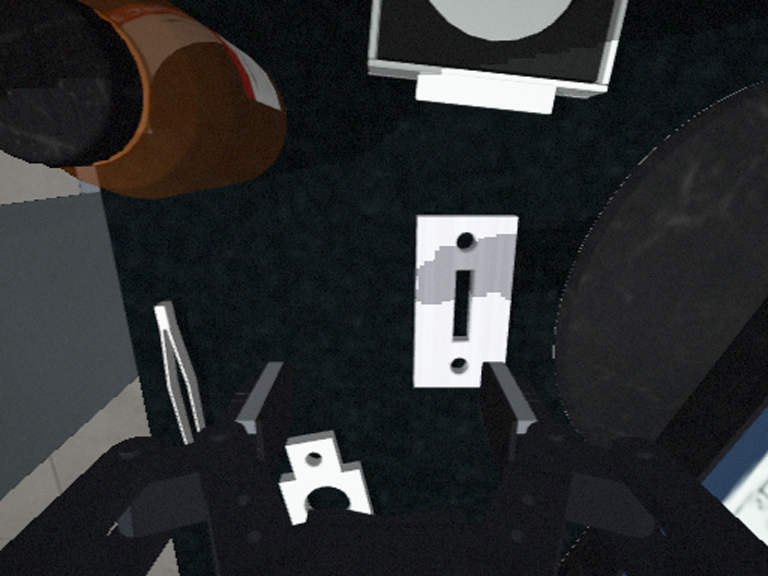

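Run:
```python
from fit import *
p=pickle.load(open('w16.pkl','rb'))
C=lambda *a:[cc(*u,0,0,1.5) for u in a]
h=lambda z,L=48,W=25:[(35,0,z),(-35,0,z),(L,-W,z),(L,W,z),(-L,W,z),(-L,-W,z)]
x=fit(h(8)[:5],C((465.5,241),(459,365),(518,215),(416,215),(414,387)),p,"wrist",[505,105,1.57])
go((x[0]-.7,x[1],30,np.degrees(x[2])))
```

```text
[508.94 107.21] deg 89.41
[[0.0, -0.0], [0.1, 0.2], [-0.7, 0.0], [0.6, 0.3], [-0.1, -0.6]]
(np.float64(508.2367623763716), np.float64(107.21166136369331), 30, np.float64(89.405773076799)) T [0.0009, 0.041, 0.0554] A [-0.1, 0.0, -0.2]
```

```bash
python3 -m creep '[{"claw":60,"translation":[0.0005,0.041,0],"angular":[0,0,0]},{"claw":60,"translation":[0.0005,0.041,0.03],"angular":[0,0,0]},{"claw":60,"translation":[0.0005,0.041,0.065],"angular":[0,0,0]},{"claw":60,"translation":[0.0005,0.041,0.065],"angular":[0,0,0]},{"claw":60,"translation":[0.0005,0.041,0.065],"angular":[0,0,0]}]'; python3 -c "
from h import *
im,p=snap('w17');crop(im,130,130,380,300,'pics/w17x.png',3.2)
go((508.3,107.2,-2.5,89.2))"
```

```text
clock: 16.15
position: [508.7, 106.9, 21.2]
ee_rot: [[0.014, 1.0, -0.001], [1.0, -0.014, -0.0], [-0.0, -0.001, -1.0]]
contact_force: [0.2, -1.2, 1.1]
width: 65.2
t 16.15 p [508.7 106.9  21.2] yaw 89.22 tilt [-0.0011 -0.0002] F [ 0.2 -1.2  1.1] w 65.2 q [  4.  31. 108.  -0.  42.   5.]
(508.3, 107.2, -2.5, 89.2) T [0.0003, -0.0011, 0.0244] A [0.0, 0.0, 0.0]
```

View pics/w17x.png

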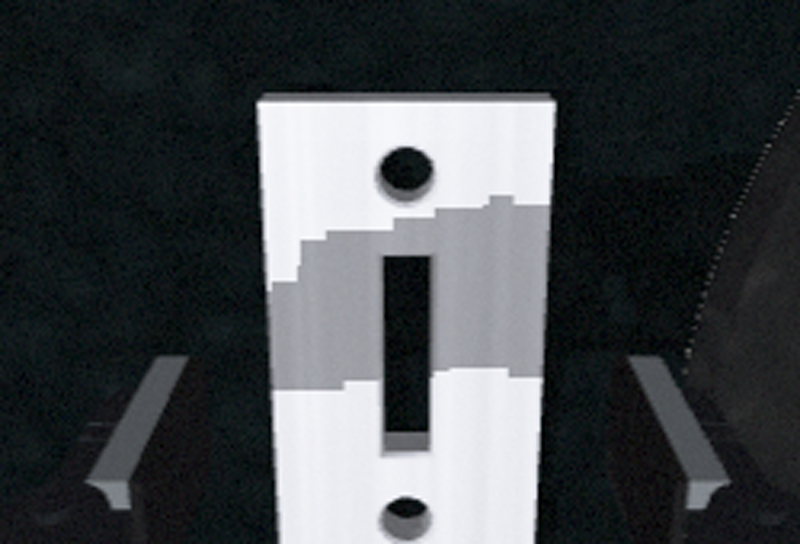

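```bash
python3 -m creep '[{"claw":84,"translation":[0,-0.0005,0],"angular":[0,0,0]},{"claw":84,"translation":[0,-0.0005,0.01],"angular":[0,0,0]},{"claw":84,"translation":[0,-0.0005,0.02],"angular":[0,0,0]},{"claw":84,"translation":[0,-0.0005,0.0235],"angular":[0,0,0]},{"claw":84,"translation":[0,-0.0005,0.0235],"angular":[0,0,0]}]' && python3 -m creep '[{"claw":255,"translation":[0,0,0],"angular":[0,0,0]},{"claw":255,"translation":[0,0,0],"angular":[0,0,0]},{"claw":255,"translation":[0,0,0],"angular":[0,0,0]},{"claw":255,"translation":[0,0,0],"angular":[0,0,0]},{"claw":255,"translation":[0,0,0],"angular":[0,0,0]}]'
```

```text
clock: 16.82
position: [508.0, 106.8, -2.8]
ee_rot: [[0.014, 1.0, -0.001], [1.0, -0.014, -0.0], [-0.0, -0.001, -1.0]]
contact_force: [0.2, -0.7, 0.0]
width: 57.2
clock: 17.45
position: [508.6, 106.9, -1.9]
ee_rot: [[0.014, 1.0, 0.0], [1.0, -0.014, -0.0], [-0.0, 0.0, -1.0]]
contact_force: [-1.6, -0.7, 6.2]
width: 47.9
```

```bash
python3 -m creep '[{"claw":255,"translation":[0,0,-0.01],"angular":[0,0,0]},{"claw":255,"translation":[0,0,-0.05],"angular":[0,0,0]},{"claw":255,"translation":[0,0,-0.1],"angular":[0,0,0]},{"claw":255,"translation":[0,0,-0.12],"angular":[0,0,0]},{"claw":255,"translation":[0,0,-0.12],"angular":[0,0,0]}]'; python3 -c "
from h import *
st();go((531,374.2,113,83.4))"
```

```text
clock: 18.08
position: [510.0, 107.0, 119.7]
ee_rot: [[0.014, 1.0, 0.004], [1.0, -0.014, 0.0], [0.0, 0.004, -1.0]]
contact_force: [-0.3, 0.3, -0.9]
width: 48.0
t 18.07 p [510.  107.  119.7] yaw 89.23 tilt [0.0043 0.0002] F [-0.3  0.3 -0.9] w 48.0 q [  4.  22. 104.  -0.  54.   5.]
(531, 374.2, 113, 83.4) T [0.2674, 0.0174, 0.0069] A [0.2, -0.0, 5.8]
```

```bash
python3 -m creep '[{"claw":255,"translation":[0.06,0.004,0],"angular":[0,0,1]},{"claw":255,"translation":[0.12,0.008,0],"angular":[0,0,3]},{"claw":255,"translation":[0.18,0.012,0],"angular":[0,0,5]},{"claw":255,"translation":[0.235,0.016,0.003],"angular":[0,0,5.8]},{"claw":255,"translation":[0.2675,0.0185,0.005],"angular":[0,0,5.8]}]' && python3 -m creep '[{"claw":255,"translation":[0,0,0],"angular":[0,0,0]},{"claw":255,"translation":[0,0,0],"angular":[0,0,0]},{"claw":255,"translation":[0,0,0],"angular":[0,0,0]},{"claw":255,"translation":[0,0,0],"angular":[0,0,0]},{"claw":255,"translation":[0,0,0],"angular":[0,0,0]}]'
python3 -c "
from h import *
im,p=snap('w18');crop(im,150,130,370,300,'pics/w18x.png',3.5)"
```

```text
clock: 18.7
position: [529.6, 376.5, 110.7]
ee_rot: [[0.113, 0.994, -0.002], [0.994, -0.113, -0.001], [-0.001, -0.002, -1.0]]
contact_force: [0.4, -1.3, -0.0]
width: 48.4
clock: 19.32
position: [530.8, 373.5, 113.0]
ee_rot: [[0.115, 0.993, 0.0], [0.993, -0.115, -0.0], [-0.0, 0.0, -1.0]]
contact_force: [-0.4, -0.6, 0.5]
width: 48.2
t 19.32 p [530.8 373.5 113. ] yaw 83.37 tilt [ 0.0001 -0.0001] F [-0.4 -0.6  0.5] w 48.2 q [29. 31. 87. -0. 62. 36.]
```

View pics/w18x.png

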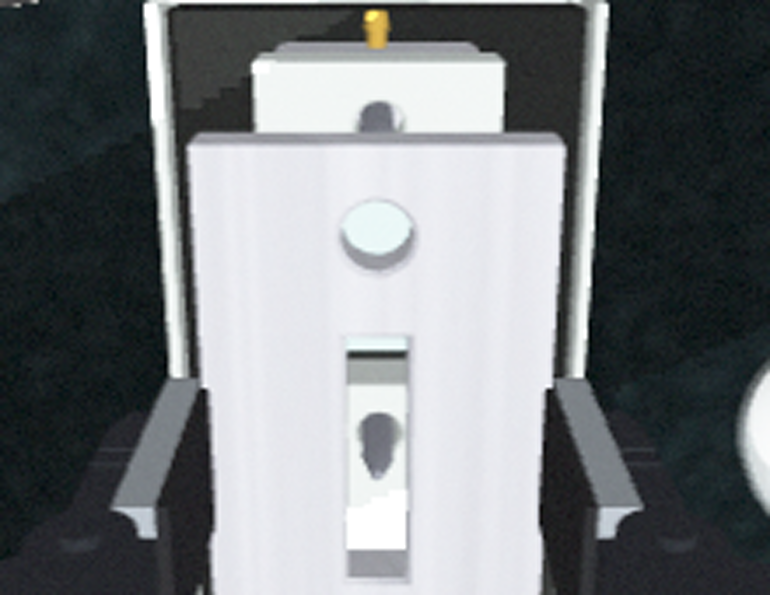

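Run:
```python
from fit import *
p=pickle.load(open('w18.pkl','rb'))
C=lambda *u:cc(*u,150,130,3.5)
b=ray("wrist",*C(377.5,476),69,p);h=ray("wrist",*C(377.5,228),122.9,p);t=ray("wrist",*C(377,477.5),69,p)
u=np.array([.1155,.9933])
print("pinmid",b[:2]+35*u,"plate",h[:2]-35*u)
for v in (337,577): print(ray("wrist",*C(377,v),122.9,p))
```

```text
pinmid [531.64703165 373.75235678] plate [531.74052692 374.72919529]
[533.84736382 393.50515591 122.9       ]
[529.23789545 354.03127847 122.9       ]
```

```bash
python3 -m creep '[{"claw":255,"translation":[0,0,0.015],"angular":[0,0,0]},{"claw":255,"translation":[0,0,0.035],"angular":[0,0,0]},{"claw":255,"translation":[0,0,0.047],"angular":[0,0,0]},{"claw":255,"translation":[0,0,0.05],"angular":[0,0,0]},{"claw":255,"translation":[0,0,0.05],"angular":[0,0,0]}]'
python3 -c "
from h import *
im,p=snap('w19');crop(im,150,130,370,300,'pics/w19x.png',3.5)"
```

```text
clock: 20.0
position: [530.6, 374.2, 62.6]
ee_rot: [[0.115, 0.993, -0.0], [0.993, -0.115, -0.0], [-0.0, -0.0, -1.0]]
contact_force: [-0.1, -0.5, -0.7]
width: 48.3
t 20.0 p [530.6 374.2  62.6] yaw 83.42 tilt [-0.0002 -0.0002] F [-0.1 -0.5 -0.7] w 48.3 q [29. 35. 89. -0. 56. 36.]
```

View pics/w19x.png

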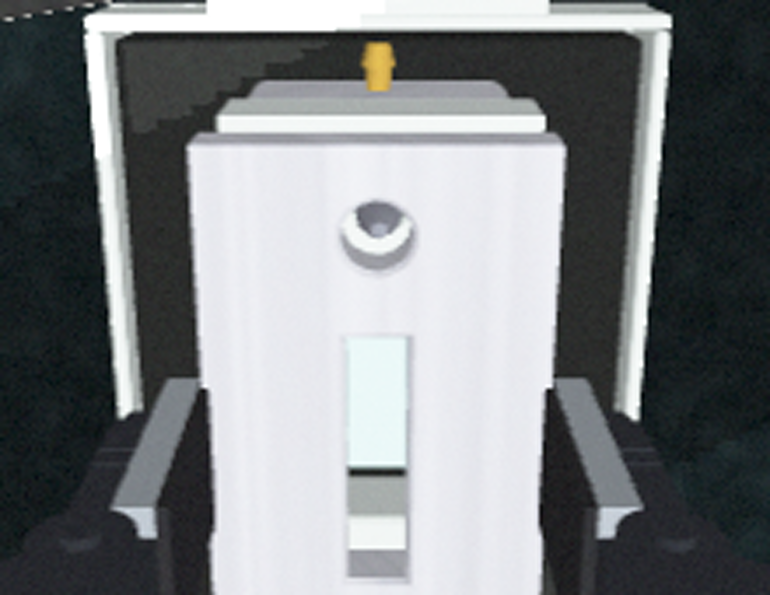

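Pin tip is in the hole; press home (13.5 mm to seat, plus 3 mm), check the force, then release.

```bash
python3 -m creep '[{"claw":255,"translation":[0,0,0.006],"angular":[0,0,0]},{"claw":255,"translation":[0,0,0.011],"angular":[0,0,0]},{"claw":255,"translation":[0,0,0.0145],"angular":[0,0,0]},{"claw":255,"translation":[0,0,0.0165],"angular":[0,0,0]},{"claw":255,"translation":[0,0,0.0165],"angular":[0,0,0]}]'
```

```text
clock: 20.68
position: [530.5, 374.1, 49.0]
ee_rot: [[0.114, 0.993, 0.0], [0.993, -0.114, 0.0], [0.0, 0.0, -1.0]]
contact_force: [-6.7, -2.7, 21.5]
width: 47.8
```

```bash
python3 -m creep '[{"claw":60,"translation":[0,0,0],"angular":[0,0,0]},{"claw":60,"translation":[0,0,0.0],"angular":[0,0,0]},{"claw":60,"translation":[0,0,-0.01],"angular":[0,0,0]},{"claw":0,"translation":[0,0,-0.06],"angular":[0,0,0]},{"claw":0,"translation":[0,0,-0.12],"angular":[0,0,0]}]'
python3 -c "
from h import *
im,p=snap('w20');crop(im,150,100,370,290,'pics/w20x.png',3.2)
go((392,200,190,90))"
```

```text
clock: 21.3
position: [529.7, 373.6, 166.5]
ee_rot: [[0.115, 0.993, -0.003], [0.993, -0.115, -0.002], [-0.002, -0.003, -1.0]]
contact_force: [1.0, 1.1, -0.4]
width: 85.3
t 21.3 p [529.7 373.6 166.5] yaw 83.42 tilt [-0.0028 -0.0016] F [ 1.   1.1 -0.4] w 85.3 q [29. 28. 84. -0. 68. 36.]
(392, 200, 190, 90) T [-0.1914, -0.1211, -0.0159] A [0.5, -0.3, -6.6]
```

View pics/w20x.png

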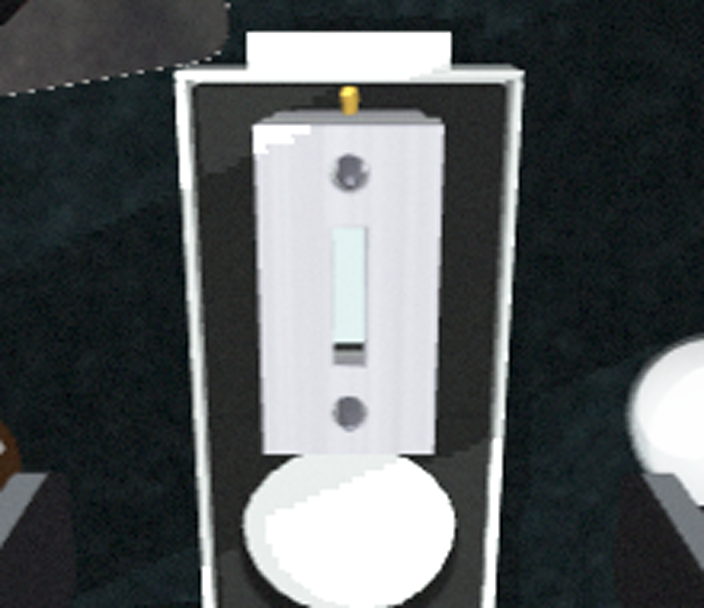

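```bash
python3 -m creep '[{"claw":0,"translation":[-0.05,-0.03,-0.018],"angular":[0,0,-2]},{"claw":0,"translation":[-0.1,-0.06,-0.018],"angular":[0,0,-4]},{"claw":0,"translation":[-0.15,-0.09,-0.018],"angular":[0,0,-6.6]},{"claw":0,"translation":[-0.1914,-0.121,-0.018],"angular":[0,0,-6.6]},{"claw":0,"translation":[-0.1914,-0.121,-0.018],"angular":[0,0,-6.6]}]' && python3 -m creep '[{"claw":0,"translation":[0,0,0],"angular":[0,0,0]},{"claw":0,"translation":[0,0,0],"angular":[0,0,0]},{"claw":0,"translation":[0,0,0],"angular":[0,0,0]},{"claw":0,"translation":[0,0,0],"angular":[0,0,0]},{"claw":0,"translation":[0,0,0],"angular":[0,0,0]}]'
python3 -c "
from h import *
im,p=snap('w21');cv2.imwrite('pics/w21x.png',cv2.resize(im,None,fx=1.5,fy=1.5,interpolation=cv2.INTER_CUBIC))"
```

```text
clock: 21.98
position: [384.6, 195.5, 184.1]
ee_rot: [[0.001, 1.0, -0.003], [1.0, -0.001, -0.001], [-0.001, -0.003, -1.0]]
contact_force: [0.5, 0.6, 0.5]
width: 85.4
clock: 22.6
position: [388.6, 198.0, 184.2]
ee_rot: [[-0.001, 1.0, -0.0], [1.0, 0.001, -0.0], [-0.0, -0.0, -1.0]]
contact_force: [0.4, -0.9, 0.2]
width: 85.0
t 22.6 p [388.6 198.  184.2] yaw 90.04 tilt [-0.0003 -0.0002] F [ 0.4 -0.9  0.2] w 85.0 q [ 18.  10. 109.  -0.  61.  18.]
```

View pics/w21x.png

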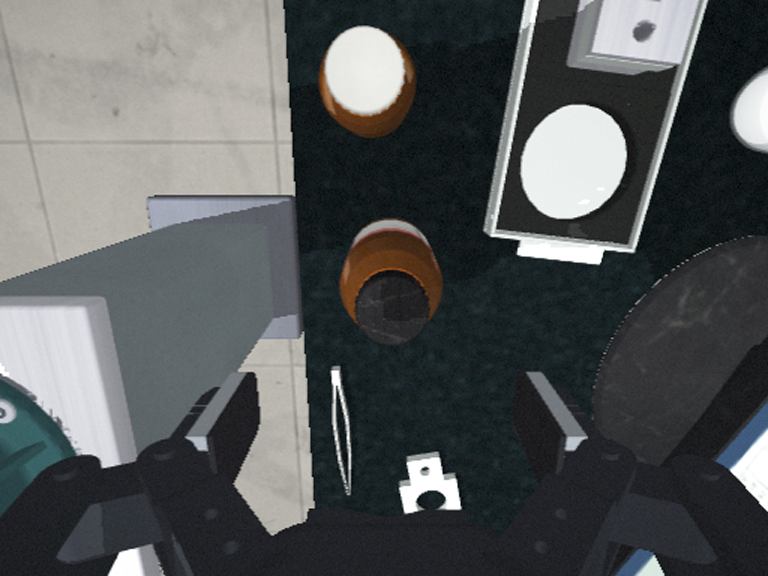

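Run:
```python
from fit import *
p=pickle.load(open('w21.pkl','rb'))
C=lambda *u:cc(*u,0,0,1.5)
print("large",ray("wrist",*C(392,310),125,p),"base?",ray("wrist",*C(390,219),82,p))
print("small",ray("wrist",*C(364,70),105,p))
print("well",ray("wrist",*C(574,161),17,p), ray("wrist",*C(574,161),10,p))
# projected outlines check
for nm,c,z,r in(("largecap",(392.5,203),125,None),):pass
for c in ((392.5,200),(392.5,203)):
  print(c,[ (proj("wrist",[c[0],c[1],z],p)*1.5).round(0).tolist() for z in(0,82,125)], (proj("wrist",[c[0],c[1]+30,82],p)*1.5).round(), (proj("wrist",[c[0],c[1]+30,0],p)*1.5).round())
```

```text
large [392.23152628 203.35136534 125.        ] base? [391.49855804 241.56214861  82.        ]
small [379.23312047 312.71887994 105.        ]
well [516.42728291 271.4163742   17.        ] [519.29505775 271.30363336  10.        ]
(392.5, 200) [[390.0, 258.0], [391.0, 290.0], [392.0, 316.0]] [391. 239.] [390. 219.]
(392.5, 203) [[390.0, 254.0], [391.0, 285.0], [392.0, 310.0]] [391. 234.] [390. 215.]
```

```bash
python3 -m creep '[{"claw":0,"translation":[0.0035,0.003,0],"angular":[0,0,0]},{"claw":0,"translation":[0.0035,0.003,0.03],"angular":[0,0,0]},{"claw":0,"translation":[0.0035,0.003,0.07],"angular":[0,0,0]},{"claw":0,"translation":[0.0035,0.003,0.11],"angular":[0,0,0]},{"claw":0,"translation":[0.0035,0.003,0.126],"angular":[0,0,0]}]' && python3 -m creep '[{"claw":0,"translation":[0,0,0],"angular":[0,0,0]},{"claw":0,"translation":[0,0,0],"angular":[0,0,0]},{"claw":50,"translation":[0,0,0],"angular":[0,0,0]},{"claw":50,"translation":[0,0,0],"angular":[0,0,0]},{"claw":50,"translation":[0,0,0],"angular":[0,0,0]}]'
python3 -c "
from h import *
im,p=snap('w22');crop(capture('side'),145,115,245,235,'pics/s22.png',5)"
```

```text
clock: 23.28
position: [390.5, 201.1, 56.4]
ee_rot: [[-0.0, 1.0, -0.003], [1.0, 0.0, -0.001], [-0.001, -0.003, -1.0]]
contact_force: [-0.4, -0.4, 0.8]
width: 85.5
clock: 23.9
position: [391.8, 201.5, 58.7]
ee_rot: [[-0.0, 1.0, 0.001], [1.0, 0.0, 0.0], [0.0, 0.001, -1.0]]
contact_force: [-0.6, 0.0, 0.1]
width: 68.7
t 23.9 p [391.8 201.5  58.7] yaw 90.03 tilt [0.0009 0.0002] F [-0.6  0.   0.1] w 68.7 q [ 18.  22. 116.  -0.  41.  18.]
```

View pics/w22.png

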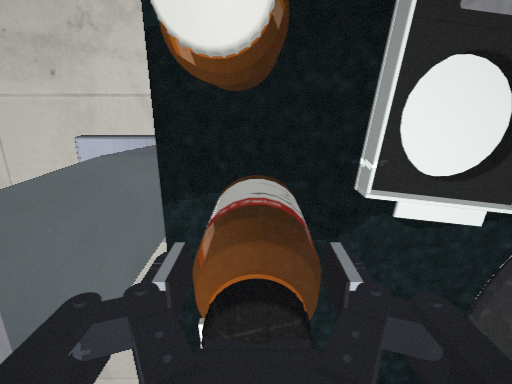

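View pics/s22.png

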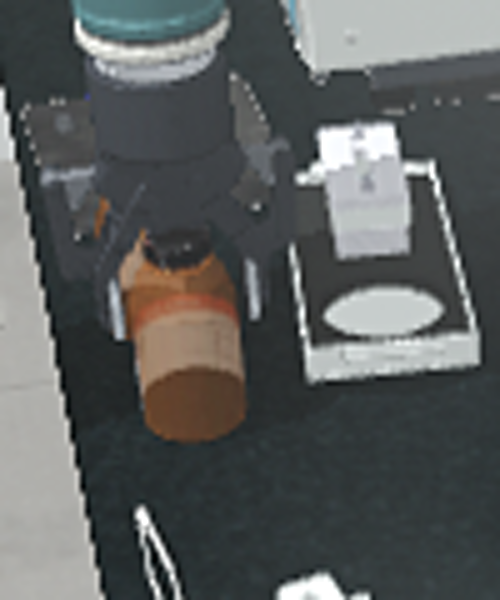

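```bash
python3 -m creep '[{"claw":50,"translation":[0,0,0.002],"angular":[0,0,0]},{"claw":255,"translation":[0,0,0.002],"angular":[0,0,0]},{"claw":255,"translation":[0,0,0.002],"angular":[0,0,0]},{"claw":255,"translation":[0,0,0.002],"angular":[0,0,0]},{"claw":255,"translation":[0,0,0.002],"angular":[0,0,0]}]' && python3 -m creep '[{"claw":255,"translation":[0,0,-0.005],"angular":[0,0,0]},{"claw":255,"translation":[0,0,-0.02],"angular":[0,0,0]},{"claw":255,"translation":[0,0,-0.035],"angular":[0,0,0]},{"claw":255,"translation":[0,0,-0.045],"angular":[0,0,0]},{"claw":255,"translation":[0,0,-0.045],"angular":[0,0,0]}]'
python3 -c "
from h import *
im,p=snap('w23');crop(capture('side'),145,115,245,235,'pics/s23.png',5)
go((518.7,270,100,83.4))"
```

```text
clock: 24.62
position: [391.4, 201.3, 56.6]
ee_rot: [[-0.0, 1.0, -0.0], [1.0, 0.0, -0.0], [-0.0, -0.0, -1.0]]
contact_force: [-1.0, -1.0, 6.3]
width: 56.7
clock: 25.25
position: [391.9, 201.5, 101.8]
ee_rot: [[-0.0, 1.0, 0.001], [1.0, 0.0, 0.0], [0.0, 0.001, -1.0]]
contact_force: [0.3, -0.4, -2.0]
width: 56.2
t 25.25 p [391.9 201.5 101.8] yaw 90.03 tilt [0.0013 0.0003] F [ 0.3 -0.4 -2. ] w 56.2 q [ 18.  18. 114.  -0.  48.  18.]
(518.7, 270, 100, 83.4) T [0.0687, 0.1275, 0.001] A [-0.0, 0.0, 6.6]
```

View pics/s23.png

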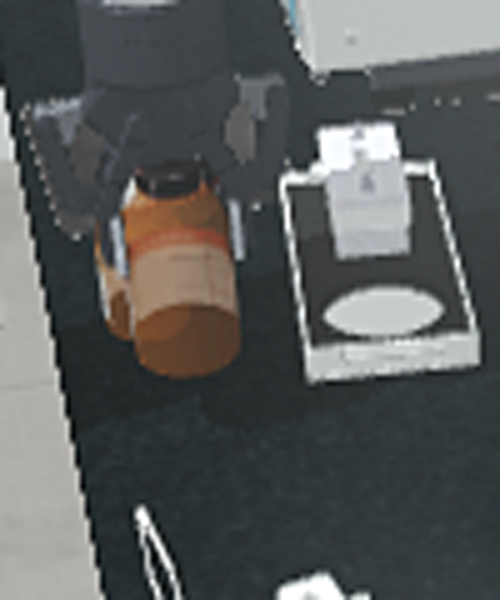

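View pics/w23.png

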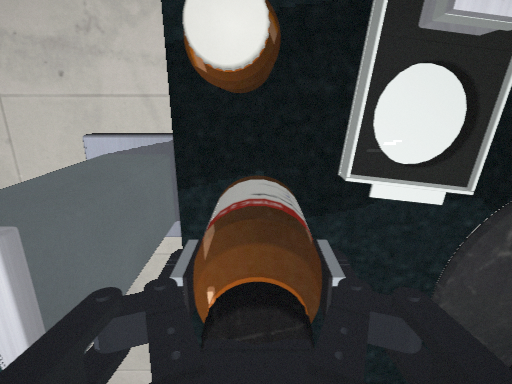

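```bash
python3 -m creep '[{"claw":255,"translation":[0.012,0.022,0],"angular":[0,0,1]},{"claw":255,"translation":[0.028,0.05,0],"angular":[0,0,3]},{"claw":255,"translation":[0.044,0.08,0],"angular":[0,0,5]},{"claw":255,"translation":[0.06,0.11,0],"angular":[0,0,6.6]},{"claw":255,"translation":[0.0687,0.1275,0],"angular":[0,0,6.6]}]' && python3 -m creep '[{"claw":255,"translation":[0,0,0],"angular":[0,0,0]},{"claw":255,"translation":[0,0,0],"angular":[0,0,0]},{"claw":255,"translation":[0,0,0],"angular":[0,0,0]},{"claw":255,"translation":[0,0,0],"angular":[0,0,0]},{"claw":255,"translation":[0,0,0],"angular":[0,0,0]}]'
python3 -c "
from h import *
im,p=snap('w24');crop(capture('side'),165,105,265,225,'pics/s24.png',5)
go((518.7,270,60,83.4))"
```

```text
clock: 25.98
position: [520.2, 270.8, 100.3]
ee_rot: [[0.115, 0.993, -0.0], [0.993, -0.115, -0.0], [-0.0, -0.0, -1.0]]
contact_force: [-0.7, 0.3, -2.2]
width: 56.8
clock: 26.6
position: [518.7, 270.0, 101.4]
ee_rot: [[0.115, 0.993, -0.0], [0.993, -0.115, -0.0], [-0.0, 0.0, -1.0]]
contact_force: [-0.5, 0.2, -3.2]
width: 56.7
t 26.6 p [518.7 270.  101.4] yaw 83.42 tilt [-0.     -0.0001] F [-0.5  0.2 -3.2] w 56.7 q [21. 28. 96. -0. 56. 27.]
(518.7, 270, 60, 83.4) T [-0.0001, -0.0002, 0.0414] A [0.0, 0.0, 0.0]
```

View pics/s24.png

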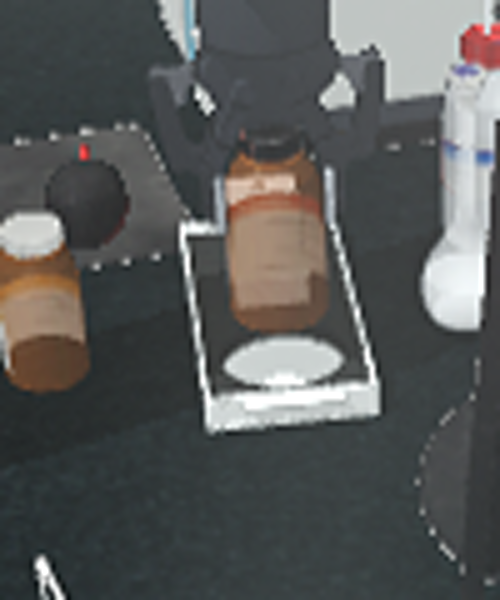

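View pics/w24.png

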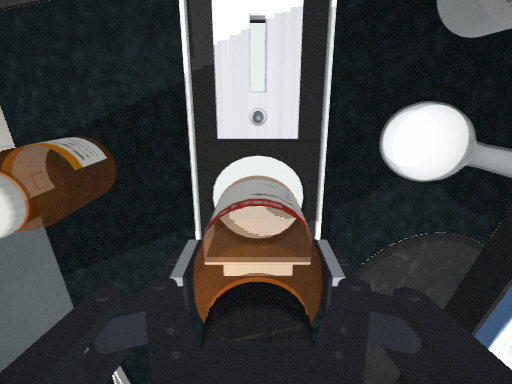

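Run:
```python
from fit import *
p=pickle.load(open('w24.pkl','rb'))
for d in(35,39,43): print(d,proj("wrist",[519.4+d*.115,270+d*.993,17],p).round(1),proj("wrist",[519.4+d*.115,270+d*.993,3],p).round(1))
crop('pics/w24.png',170,120,350,260,'pics/w24x.png',4)
```

```text
35 [257.3 159.9] [257.3 156.8]
39 [257.3 154.9] [257.3 152. ]
43 [257.3 149.8] [257.3 147.1]
```

View pics/w24x.png

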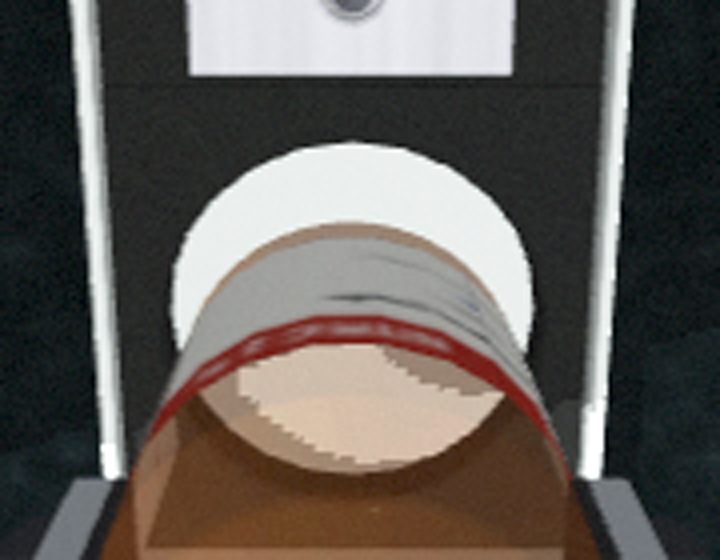

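```bash
python3 - <<'E'
from fit import *
p=pickle.load(open('w24.pkl','rb'))
r=ray("wrist",258,175.5,44.8,p);print(r, r[:2]-30*np.array([.115,.993]))
E
python3 -m creep '[{"claw":255,"translation":[0,0,0.008],"angular":[0,0,0]},{"claw":255,"translation":[0,0,0.018],"angular":[0,0,0]},{"claw":255,"translation":[0,0,0.028],"angular":[0,0,0]},{"claw":255,"translation":[0,0,0.036],"angular":[0,0,0]},{"claw":255,"translation":[0,0,0.038],"angular":[0,0,0]}]'; python3 -c "
from h import *
st()"
```

```text
[523.24366576 299.02187647  44.8       ] [519.79366576 269.23187647]
clock: 27.32
position: [518.4, 269.9, 62.3]
ee_rot: [[0.115, 0.993, -0.001], [0.993, -0.115, -0.001], [-0.001, -0.001, -1.0]]
contact_force: [-0.8, 0.5, -1.5]
width: 56.8
t 27.32 p [518.4 269.9  62.3] yaw 83.42 tilt [-0.0015 -0.0006] F [-0.8  0.5 -1.5] w 56.8 q [21. 31. 98. -0. 52. 27.]
```

Centred, 3 mm above the well floor. Lower until contact, then release.

```bash
python3 -m creep '[{"claw":255,"translation":[0,0,0.001],"angular":[0,0,0]},{"claw":255,"translation":[0,0,0.002],"angular":[0,0,0]},{"claw":255,"translation":[0,0,0.003],"angular":[0,0,0]},{"claw":255,"translation":[0,0,0.0035],"angular":[0,0,0]},{"claw":255,"translation":[0,0,0.0035],"angular":[0,0,0]}]'
```

```text
clock: 27.95
position: [519.0, 270.1, 59.8]
ee_rot: [[0.115, 0.993, 0.0], [0.993, -0.115, -0.0], [-0.0, 0.0, -1.0]]
contact_force: [0.1, -1.7, -2.0]
width: 56.5
```

```bash
python3 -m creep '[{"claw":255,"translation":[0,0,0.001],"angular":[0,0,0]},{"claw":255,"translation":[0,0,0.001],"angular":[0,0,0]},{"claw":60,"translation":[0,0,0.001],"angular":[0,0,0]},{"claw":30,"translation":[0,0,0.001],"angular":[0,0,0]},{"claw":10,"translation":[0,0,0.001],"angular":[0,0,0]}]' && python3 -m creep '[{"claw":0,"translation":[0,0,-0.01],"angular":[0,0,0]},{"claw":0,"translation":[0,0,-0.05],"angular":[0,0,0]},{"claw":0,"translation":[0,0,-0.1],"angular":[0,0,0]},{"claw":0,"translation":[0,0,-0.14],"angular":[0,0,0]},{"claw":0,"translation":[0,0,-0.14],"angular":[0,0,0]}]'
python3 -c "
from h import *
im,p=snap('w25');crop(capture('side'),165,105,265,225,'pics/s25.png',5)
go((379,312,190,90))"
```

```text
clock: 28.58
position: [519.0, 270.1, 58.7]
ee_rot: [[0.115, 0.993, -0.0], [0.993, -0.115, -0.0], [-0.0, 0.0, -1.0]]
contact_force: [-0.5, 0.5, -0.4]
width: 82.1
clock: 29.2
position: [521.6, 271.1, 203.3]
ee_rot: [[0.114, 0.993, 0.008], [0.993, -0.114, 0.003], [0.004, 0.007, -1.0]]
contact_force: [1.0, 0.5, 0.2]
width: 85.5
t 29.2 p [521.6 271.1 203.3] yaw 83.43 tilt [0.0077 0.0028] F [1.  0.5 0.2] w 85.5 q [21. 21. 90. -0. 68. 27.]
(379, 312, 190, 90) T [0.0256, -0.1438, 0.0092] A [0.0, -0.0, -6.6]
```

View pics/s25.png

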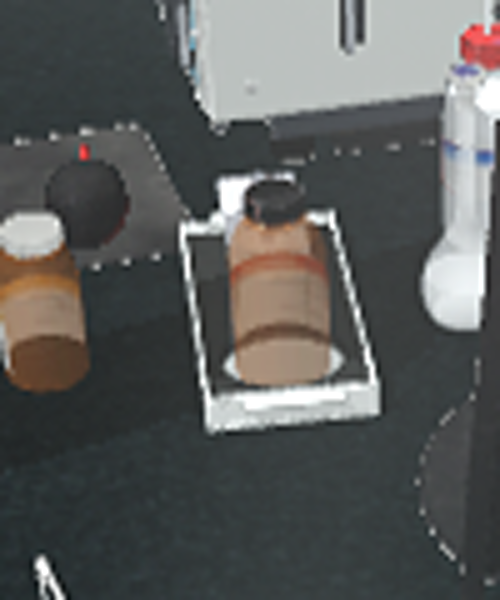

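View pics/w25.png

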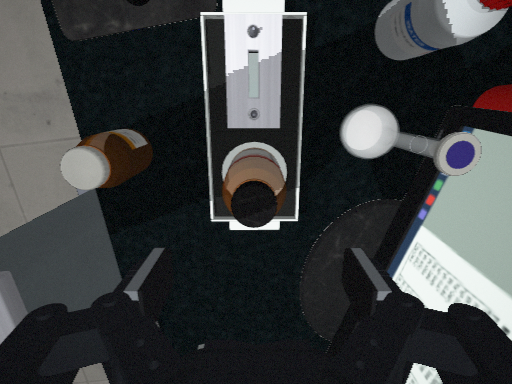

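```bash
python3 -c "
from h import *
go((429.6,-23,95,100.9))"
```

```text
(429.6, -23, 95, 100.9) T [-0.3014, -0.0553, 0.1042] A [0.1, -0.0, -17.5]
```

```bash
python3 -m creep '[{"claw":0,"translation":[-0.05,-0.01,0],"angular":[0,0,-3]},{"claw":0,"translation":[-0.11,-0.02,0],"angular":[0,0,-7]},{"claw":60,"translation":[-0.17,-0.03,0.01],"angular":[0,0,-11]},{"claw":60,"translation":[-0.23,-0.04,0.04],"angular":[0,0,-15]},{"claw":60,"translation":[-0.285,-0.053,0.08],"angular":[0,0,-17.5]}]' && python3 -m creep '[{"claw":60,"translation":[-0.0164,-0.002,0.02],"angular":[0,0,0]},{"claw":60,"translation":[-0.0164,-0.002,0.02],"angular":[0,0,0]},{"claw":60,"translation":[-0.0164,-0.002,0.02],"angular":[0,0,0]},{"claw":60,"translation":[-0.0164,-0.002,0.02],"angular":[0,0,0]},{"claw":60,"translation":[-0.0164,-0.002,0.02],"angular":[0,0,0]}]'
python3 -c "
from h import *
im,p=snap('w26');cv2.imwrite('pics/w26x.png',cv2.resize(im,None,fx=1.5,fy=1.5,interpolation=cv2.INTER_CUBIC))"
```

```text
clock: 29.92
position: [436.0, 0.7, 124.5]
ee_rot: [[-0.191, 0.982, 0.0], [0.982, 0.191, -0.0], [-0.0, -0.0, -1.0]]
contact_force: [0.8, -0.2, -0.0]
width: 65.7
clock: 30.55
position: [438.7, -13.5, 106.3]
ee_rot: [[-0.191, 0.982, 0.001], [0.982, 0.191, -0.0], [-0.001, 0.001, -1.0]]
contact_force: [-0.5, 0.5, -0.6]
width: 65.5
t 30.55 p [438.7 -13.5 106.3] yaw 101.0 tilt [ 0.0013 -0.0003] F [-0.5  0.5 -0.6] w 65.5 q [-11.  17. 114.  -0.  49. -22.]
```

View pics/w26x.png

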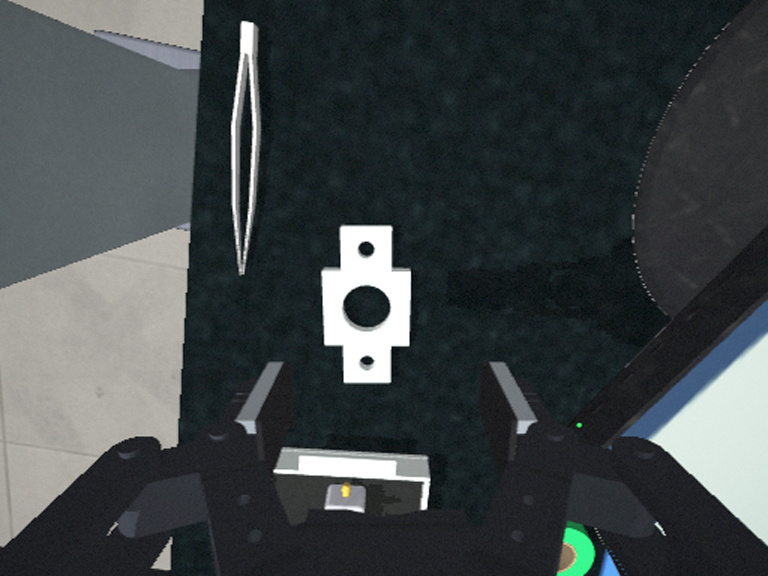

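Run:
```python
from fit import *
p=pickle.load(open('w26.pkl','rb'))
C=lambda *a:[cc(*u,0,0,1.5) for u in a]
h=lambda z,L=48,W=14:[(35,0,z),(-35,0,z),(L,-W,z),(L,W,z),(-L,W,z),(-L,-W,z)]
x=fit(h(8)+[(0,0,8),(23,25,8),(23,-25,8),(-23,25,8),(-23,-25,8)],C((366.5,249),(367.5,362),(392,226),(340,226),(344,382),(391,382),(366.5,306),(322,269),(411,269),(324,346),(411,346)),p,"wrist",[430,-23,1.76])
go((x[0]-.7,x[1],20,np.degrees(x[2])))
```

```text
[430.28 -23.09] deg 100.76
[[-0.2, 0.0], [-0.1, 0.3], [-0.3, -0.1], [0.4, -0.2], [0.6, -0.3], [-0.4, -0.2], [0.2, 1.4], [0.2, 0.5], [-0.3, 0.7], [1.0, -1.2], [-1.3, -1.0]]
(np.float64(429.57710198572784), np.float64(-23.085478250406865), 20, np.float64(100.75682248992439)) T [-0.0075, -0.0108, 0.0862] A [0.1, 0.0, 0.2]
```

```bash
python3 -m creep '[{"claw":60,"translation":[-0.0075,-0.011,0.02],"angular":[0,0,0]},{"claw":60,"translation":[-0.0075,-0.011,0.06],"angular":[0,0,0]},{"claw":60,"translation":[-0.0075,-0.011,0.084],"angular":[0,0,0]},{"claw":60,"translation":[-0.0075,-0.011,0.084],"angular":[0,0,0]},{"claw":60,"translation":[-0.0075,-0.011,0.084],"angular":[0,0,0]}]'
python3 -c "
from h import *
im,p=snap('w27');crop(im,130,130,380,300,'pics/w27x.png',3.2)
go((429.6,-23.1,-2.5,100.8))"
```

```text
clock: 31.22
position: [429.3, -23.5, 22.3]
ee_rot: [[-0.19, 0.982, 0.001], [0.982, 0.19, -0.0], [-0.0, 0.001, -1.0]]
contact_force: [0.2, 0.2, -0.0]
width: 65.2
t 31.23 p [429.3 -23.5  22.3] yaw 100.94 tilt [ 0.0008 -0.0003] F [ 0.2  0.2 -0. ] w 65.2 q [-12.  26. 119.  -0.  35. -23.]
(429.6, -23.1, -2.5, 100.8) T [0.0006, 0.0, 0.0251] A [0.1, 0.0, 0.1]
```

View pics/w27x.png

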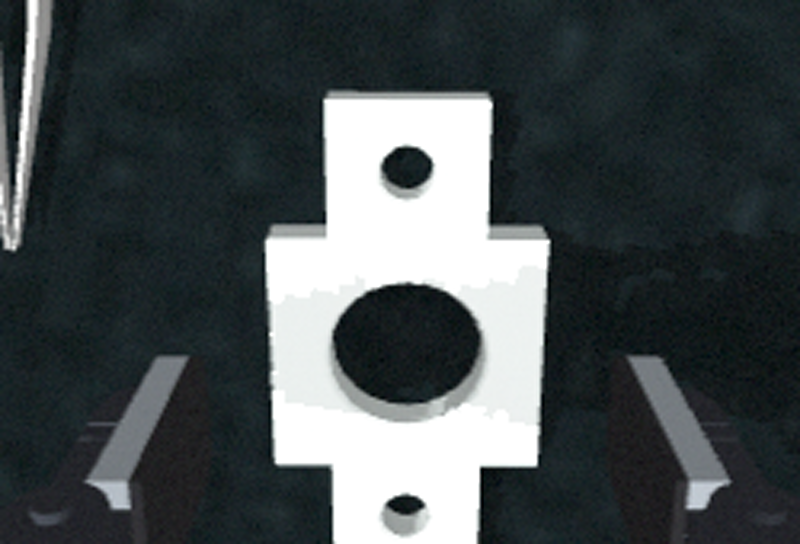

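```bash
python3 -m creep '[{"claw":84,"translation":[0.0005,0,0],"angular":[0,0,0]},{"claw":84,"translation":[0.0005,0,0.01],"angular":[0,0,0]},{"claw":84,"translation":[0.0005,0,0.02],"angular":[0,0,0]},{"claw":84,"translation":[0.0005,0,0.0245],"angular":[0,0,0]},{"claw":84,"translation":[0.0005,0,0.0245],"angular":[0,0,0]}]' && python3 -m creep '[{"claw":255,"translation":[0,0,0],"angular":[0,0,0]},{"claw":255,"translation":[0,0,0],"angular":[0,0,0]},{"claw":255,"translation":[0,0,0],"angular":[0,0,0]},{"claw":255,"translation":[0,0,0],"angular":[0,0,0]},{"claw":255,"translation":[0,0,0],"angular":[0,0,0]}]' && python3 -m creep '[{"claw":255,"translation":[0,0,-0.01],"angular":[0,0,0]},{"claw":255,"translation":[0,0,-0.05],"angular":[0,0,0]},{"claw":255,"translation":[0,0,-0.1],"angular":[0,0,0]},{"claw":255,"translation":[0,0,-0.12],"angular":[0,0,0]},{"claw":255,"translation":[0,0,-0.12],"angular":[0,0,0]}]'
python3 -c "
from h import *
im,p=snap('w28')
go((443,-165,122,84.5))"
```

```text
clock: 31.9
position: [428.1, -23.0, -3.5]
ee_rot: [[-0.189, 0.982, -0.002], [0.982, 0.189, 0.0], [0.001, -0.001, -1.0]]
contact_force: [-0.2, -0.2, -0.6]
width: 57.3
clock: 32.52
position: [429.0, -23.1, -2.5]
ee_rot: [[-0.189, 0.982, 0.001], [0.982, 0.189, -0.0], [-0.0, 0.001, -1.0]]
contact_force: [-0.1, 2.0, 6.4]
width: 48.2
clock: 33.15
position: [429.9, -23.4, 118.9]
ee_rot: [[-0.19, 0.982, 0.004], [0.982, 0.19, -0.001], [-0.002, 0.004, -1.0]]
contact_force: [-0.8, 0.1, -1.3]
width: 47.8
t 33.15 p [429.9 -23.4 118.9] yaw 100.93 tilt [ 0.0042 -0.0011] F [-0.8  0.1 -1.3] w 47.8 q [-12.  15. 114.  -0.  50. -23.]
(443, -165, 122, 84.5) T [-0.1419, -0.013, -0.0042] A [0.1, 0.0, 16.4]
```

View pics/w28.png

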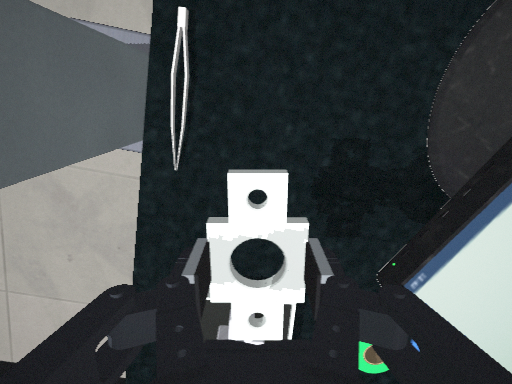

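```bash
python3 -m creep '[{"claw":255,"translation":[-0.03,-0.003,-0.01],"angular":[0,0,1]},{"claw":255,"translation":[-0.07,-0.007,-0.01],"angular":[0,0,2]},{"claw":255,"translation":[-0.11,-0.012,-0.01],"angular":[0,0,3]},{"claw":255,"translation":[-0.15,-0.016,-0.01],"angular":[0,0,4.4]},{"claw":255,"translation":[-0.165,-0.017,-0.01],"angular":[0,0,4.4]}]' && python3 -m creep '[{"claw":255,"translation":[0,0,0],"angular":[0,0,0]},{"claw":255,"translation":[0,0,0],"angular":[0,0,0]},{"claw":255,"translation":[0,0,0],"angular":[0,0,0]},{"claw":255,"translation":[0,0,0],"angular":[0,0,0]},{"claw":255,"translation":[0,0,0],"angular":[0,0,0]}]'
python3 -c "
from h import *
im,p=snap('w29');crop(im,150,110,370,310,'pics/w29x.png',3)"
```

```text
clock: 33.83
position: [442.7, -189.9, 125.7]
ee_rot: [[-0.112, 0.994, -0.002], [0.994, 0.112, 0.001], [0.001, -0.002, -1.0]]
contact_force: [-0.1, 0.4, -1.8]
width: 48.3
clock: 34.45
position: [443.3, -187.9, 127.3]
ee_rot: [[-0.114, 0.993, 0.0], [0.993, 0.114, -0.0], [-0.0, 0.0, -1.0]]
contact_force: [-0.5, 0.0, -0.6]
width: 48.3
t 34.45 p [ 443.3 -187.9  127.3] yaw 96.56 tilt [ 0.0001 -0.0002] F [-0.5  0.  -0.6] w 48.3 q [-31.  18. 108.  -0.  54. -38.]
```

View pics/w29x.png

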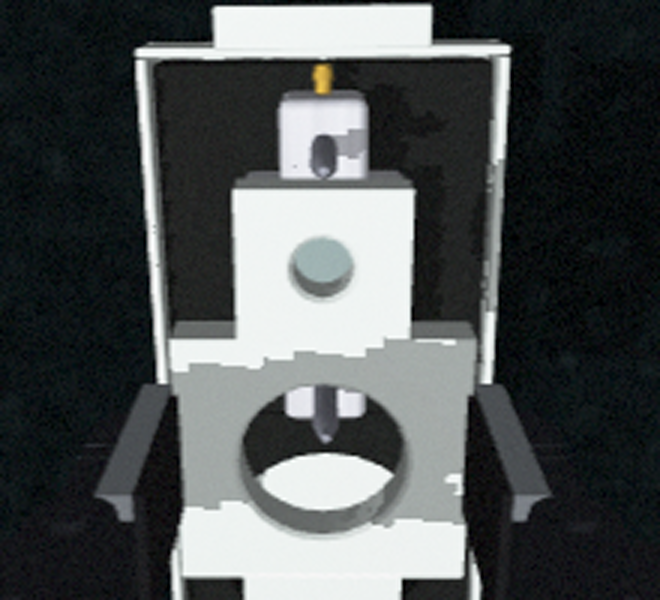

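Run:
```python
from fit import *
p=pickle.load(open('w29.pkl','rb'))
C=lambda *u:cc(*u,150,110,3)
a=ray("wrist",*C(322,173),69,p);b=ray("wrist",*C(326.5,439),69,p);h=ray("wrist",*C(322,265),137.5,p);c=ray("wrist",*C(323.5,456),137.5,p)
d=a-b;print(a,b,(a+b)/2,np.linalg.norm(d),"yaw",np.degrees(np.arctan2(d[1],d[0])))
u=np.array([-.1142,.9935]);print("plate via hole",h[:2]-35*u,"via opening",c)
```

```text
[ 440.09132608 -153.36363066   69.        ] [ 449.14638166 -222.51062473   69.        ] [ 444.61885387 -187.93712769   69.        ] 69.73737032552269 yaw 97.46064113150496
plate via hole [ 444.14270793 -188.18422457] via opening [ 444.2927359  -187.49738285  137.5       ]
```

```bash
python3 -m creep '[{"claw":255,"translation":[0,0.0004,0.02],"angular":[0,0,-0.9]},{"claw":255,"translation":[0,0.0004,0.045],"angular":[0,0,-0.9]},{"claw":255,"translation":[0,0.0004,0.058],"angular":[0,0,-0.9]},{"claw":255,"translation":[0,0.0004,0.065],"angular":[0,0,-0.9]},{"claw":255,"translation":[0,0.0004,0.065],"angular":[0,0,-0.9]}]'
python3 -c "
from h import *
im,p=snap('w30');crop(im,150,110,370,310,'pics/w30x.png',3)"
```

```text
clock: 35.12
position: [443.6, -188.3, 62.1]
ee_rot: [[-0.129, 0.992, -0.0], [0.992, 0.129, 0.0], [0.0, -0.0, -1.0]]
contact_force: [-0.3, 1.4, -0.6]
width: 48.1
t 35.12 p [ 443.6 -188.3   62.1] yaw 97.42 tilt [-0.0004  0.0001] F [-0.3  1.4 -0.6] w 48.1 q [-31.  24. 111.  -0.  45. -39.]
```

View pics/w30x.png

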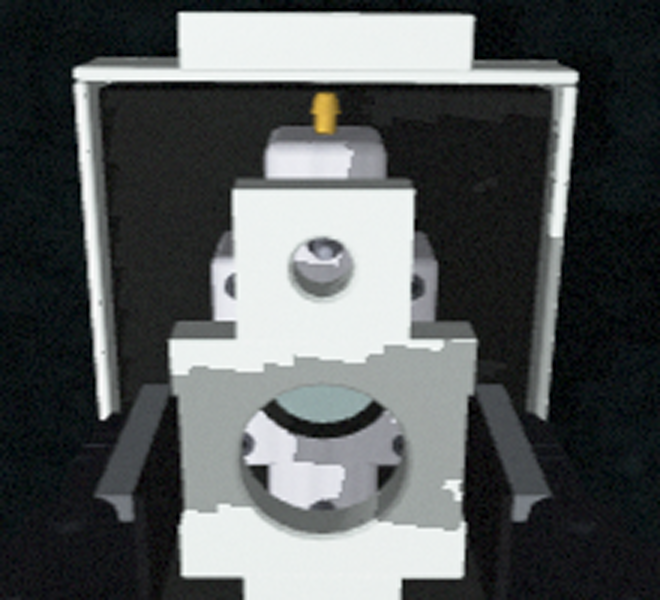

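```bash
python3 -m creep '[{"claw":255,"translation":[0.0003,0.0003,0.008],"angular":[0,0,0]},{"claw":255,"translation":[0.0003,0.0003,0.016],"angular":[0,0,0]},{"claw":255,"translation":[0.0003,0.0003,0.022],"angular":[0,0,0]},{"claw":255,"translation":[0.0003,0.0003,0.027],"angular":[0,0,0]},{"claw":255,"translation":[0.0003,0.0003,0.030],"angular":[0,0,0]}]' && python3 -m creep '[{"claw":255,"translation":[0,0,0],"angular":[0,0,0]},{"claw":255,"translation":[0,0,0],"angular":[0,0,0]},{"claw":255,"translation":[0,0,0],"angular":[0,0,0]},{"claw":255,"translation":[0,0,0],"angular":[0,0,0]},{"claw":255,"translation":[0,0,0],"angular":[0,0,0]}]'
```

```text
clock: 35.8
position: [443.9, -188.0, 34.1]
ee_rot: [[-0.129, 0.992, -0.0], [0.992, 0.129, -0.0], [-0.0, -0.0, -1.0]]
contact_force: [-11.5, 5.9, 66.5]
width: 48.2
clock: 36.42
position: [443.9, -188.0, 34.2]
ee_rot: [[-0.129, 0.992, 0.001], [0.992, 0.129, -0.001], [-0.001, 0.0, -1.0]]
contact_force: [-5.9, 3.0, 31.9]
width: 48.2
```

```bash
python3 -m creep '[{"claw":255,"translation":[0,0,-0.002],"angular":[0,0,0]},{"claw":60,"translation":[0,0,-0.002],"angular":[0,0,0]},{"claw":60,"translation":[0,0,-0.003],"angular":[0,0,0]},{"claw":40,"translation":[0,0,-0.04],"angular":[0,0,0]},{"claw":0,"translation":[0,0,-0.1],"angular":[0,0,0]}]' && python3 -m creep '[{"claw":0,"translation":[0,0,-0.06],"angular":[0,0,0]},{"claw":0,"translation":[0,0,-0.06],"angular":[0,0,0]},{"claw":0,"translation":[0,0,-0.06],"angular":[0,0,0]},{"claw":0,"translation":[0,0,-0.06],"angular":[0,0,0]},{"claw":0,"translation":[0,0,-0.06],"angular":[0,0,0]}]'
python3 -c "
from h import *
im,p=snap('w31');cv2.imwrite('pics/w31x.png',cv2.resize(im,None,fx=1.5,fy=1.5,interpolation=cv2.INTER_CUBIC))
go((430,60,200,90),(379,312,200,90))"
```

```text
clock: 37.05
position: [442.3, -187.1, 131.3]
ee_rot: [[-0.129, 0.992, -0.005], [0.992, 0.129, 0.003], [0.003, -0.004, -1.0]]
contact_force: [1.4, -1.0, -0.3]
width: 85.3
clock: 37.67
position: [443.0, -187.4, 190.7]
ee_rot: [[-0.129, 0.992, -0.003], [0.992, 0.129, 0.002], [0.002, -0.003, -1.0]]
contact_force: [0.5, 0.0, 0.6]
width: 85.5
t 37.67 p [ 443.  -187.4  190.7] yaw 97.42 tilt [-0.0028  0.0016] F [0.5 0.  0.6] w 85.5 q [-31.  13. 104.  -0.  63. -39.]
(430, 60, 200, 90) T [0.2472, 0.0189, -0.0087] A [-0.1, -0.1, 7.4]
(379, 312, 200, 90) T [0.252, -0.051, 0.0] A [0.0, 0.0, 0.0]
```

View pics/w31x.png

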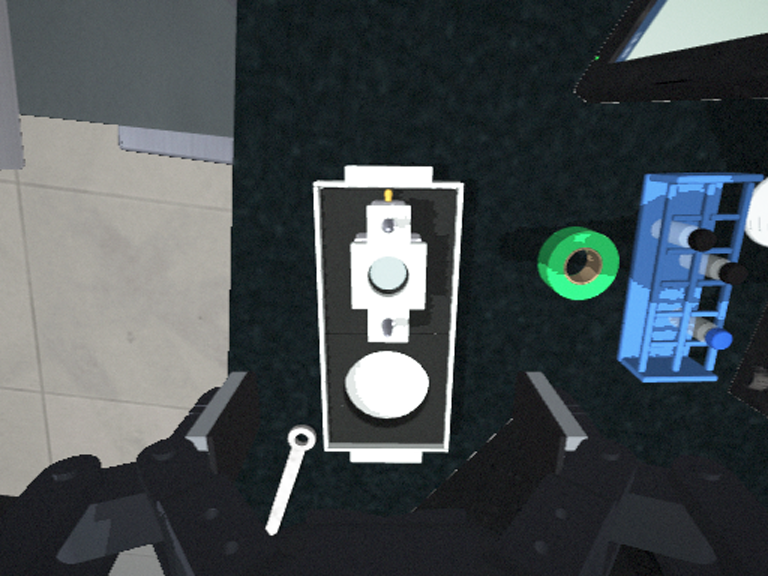

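```bash
python3 -m creep '[{"claw":0,"translation":[0.05,0.004,-0.009],"angular":[0,0,2]},{"claw":0,"translation":[0.11,0.008,-0.009],"angular":[0,0,4]},{"claw":0,"translation":[0.17,0.012,-0.009],"angular":[0,0,7.4]},{"claw":0,"translation":[0.23,0.018,-0.009],"angular":[0,0,7.4]},{"claw":0,"translation":[0.247,0.019,-0.009],"angular":[0,0,7.4]}]' && python3 -m creep '[{"claw":0,"translation":[0.05,-0.01,0],"angular":[0,0,0]},{"claw":0,"translation":[0.11,-0.022,0],"angular":[0,0,0]},{"claw":0,"translation":[0.17,-0.034,0],"angular":[0,0,0]},{"claw":0,"translation":[0.22,-0.044,0],"angular":[0,0,0]},{"claw":0,"translation":[0.252,-0.051,0],"angular":[0,0,0]}]' && python3 -m creep '[{"claw":0,"translation":[0,0,0],"angular":[0,0,0]},{"claw":0,"translation":[0,0,0],"angular":[0,0,0]},{"claw":0,"translation":[0,0,0],"angular":[0,0,0]},{"claw":0,"translation":[0,0,0],"angular":[0,0,0]},{"claw":0,"translation":[0,0,0],"angular":[0,0,0]}]'
python3 -c "
from h import *
im,p=snap('w32');cv2.imwrite('pics/w32x.png',cv2.resize(im,None,fx=1.5,fy=1.5,interpolation=cv2.INTER_CUBIC))"
```

```text
clock: 38.35
position: [429.7, 62.4, 200.6]
ee_rot: [[-0.004, 1.0, -0.001], [1.0, 0.004, 0.001], [0.001, -0.001, -1.0]]
contact_force: [0.1, 0.2, -0.3]
width: 85.3
clock: 38.98
position: [378.7, 313.6, 200.5]
ee_rot: [[-0.002, 1.0, -0.001], [1.0, 0.002, -0.0], [-0.0, -0.001, -1.0]]
contact_force: [0.3, 0.2, 0.4]
width: 85.5
clock: 39.6
position: [380.0, 310.9, 201.2]
ee_rot: [[0.001, 1.0, 0.0], [1.0, -0.001, -0.0], [-0.0, 0.0, -1.0]]
contact_force: [0.0, 0.6, -0.8]
width: 85.8
t 39.6 p [380.  310.9 201.2] yaw 89.96 tilt [ 0.0001 -0.0001] F [ 0.   0.6 -0.8] w 85.8 q [ 31.  13. 102.  -0.  65.  31.]
```

View pics/w32x.png

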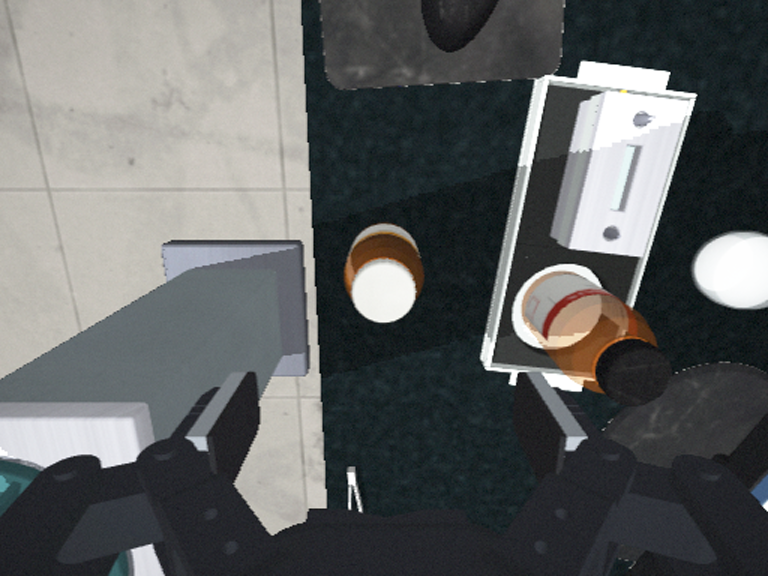

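Run:
```python
from fit import *
p=pickle.load(open('w32.pkl','rb'))
print(ray("wrist",*cc(385,292,0,0,1.5),105,p))
for y in(310,312,314): print(y,[(proj("wrist",[380,y,105],p)*1.5).round(),(proj("wrist",[380,y+26,0],p)*1.5).round()])
p=pickle.load(open('w31.pkl','rb'));print("well",ray("wrist",*cc(387,384,0,0,1.5),17,p),"cell",ray("wrist",*cc(388.5,273,0,0,1.5),45,p))
```

```text
[380.10640573 313.73758545 105.        ]
310 [array([385., 298.]), array([385., 224.])]
312 [array([385., 295.]), array([385., 222.])]
314 [array([385., 291.]), array([385., 219.])]
well [ 456.96237307 -285.83446102   17.        ] cell [ 445.03823218 -186.19440244   45.        ]
```

```bash
python3 -m creep '[{"claw":0,"translation":[0.001,-0.0005,0.03],"angular":[0,0,0]},{"claw":0,"translation":[0.001,-0.0005,0.07],"angular":[0,0,0]},{"claw":0,"translation":[0.001,-0.0005,0.11],"angular":[0,0,0]},{"claw":0,"translation":[0.001,-0.0005,0.15],"angular":[0,0,0]},{"claw":0,"translation":[0.001,-0.0005,0.16],"angular":[0,0,0]}]' && python3 -m creep '[{"claw":0,"translation":[0,0,0],"angular":[0,0,0]},{"claw":0,"translation":[0,0,0],"angular":[0,0,0]},{"claw":70,"translation":[0,0,0],"angular":[0,0,0]},{"claw":70,"translation":[0,0,0],"angular":[0,0,0]},{"claw":70,"translation":[0,0,0],"angular":[0,0,0]}]'
python3 -c "
from h import *
im,p=snap('w33');crop(capture('side'),145,95,245,215,'pics/s33.png',5)"
```

```text
clock: 40.28
position: [377.7, 311.3, 39.2]
ee_rot: [[-0.0, 1.0, -0.004], [1.0, 0.0, -0.002], [-0.002, -0.004, -1.0]]
contact_force: [0.4, 0.3, 0.3]
width: 85.5
clock: 40.9
position: [379.4, 312.6, 41.5]
ee_rot: [[-0.001, 1.0, 0.001], [1.0, 0.001, 0.0], [0.0, 0.001, -1.0]]
contact_force: [0.1, 0.3, -0.4]
width: 61.9
t 40.9 p [379.4 312.6  41.5] yaw 90.03 tilt [0.0007 0.0003] F [ 0.1  0.3 -0.4] w 61.9 q [ 31.  27. 111.  -0.  42.  31.]
```

View pics/w33.png

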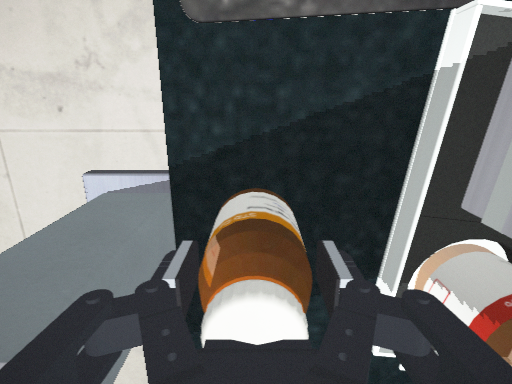

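View pics/s33.png

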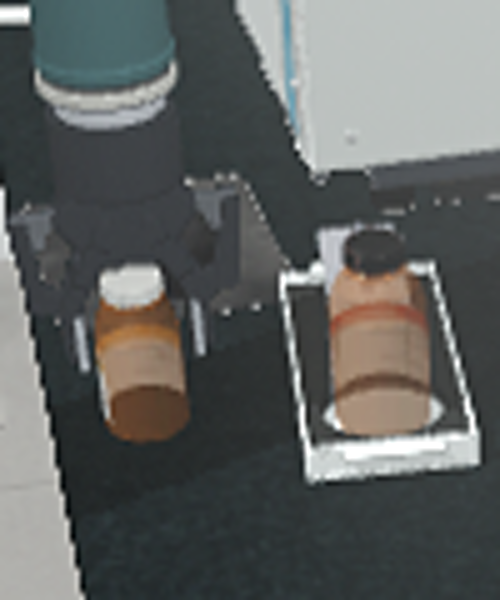

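```bash
python3 -m creep '[{"claw":70,"translation":[0,0,0.002],"angular":[0,0,0]},{"claw":255,"translation":[0,0,0.002],"angular":[0,0,0]},{"claw":255,"translation":[0,0,0.002],"angular":[0,0,0]},{"claw":255,"translation":[0,0,0.002],"angular":[0,0,0]},{"claw":255,"translation":[0,0,0.002],"angular":[0,0,0]}]' && python3 -m creep '[{"claw":255,"translation":[0,0,-0.008],"angular":[0,0,0]},{"claw":255,"translation":[0,0,-0.03],"angular":[0,0,0]},{"claw":255,"translation":[0,0,-0.06],"angular":[0,0,0]},{"claw":255,"translation":[0,0,-0.09],"angular":[0,0,0]},{"claw":255,"translation":[0,0,-0.1],"angular":[0,0,0]}]'
python3 -c "
from h import *
im,p=snap('w34')
go((440,20,145,93),(457,-220,145,97.4),(457.4,-291,145,97.4))"
```

```text
clock: 41.62
position: [379.0, 312.3, 39.2]
ee_rot: [[-0.0, 1.0, -0.0], [1.0, 0.0, -0.0], [-0.0, -0.0, -1.0]]
contact_force: [-2.2, -0.1, 5.8]
width: 48.9
clock: 42.25
position: [380.2, 313.0, 140.8]
ee_rot: [[-0.0, 1.0, 0.003], [1.0, 0.0, 0.002], [0.002, 0.003, -1.0]]
contact_force: [-0.3, -0.2, -1.1]
width: 49.4
t 42.25 p [380.2 313.  140.8] yaw 90.03 tilt [0.0028 0.0016] F [-0.3 -0.2 -1.1] w 49.4 q [ 31.  18. 106.  -0.  56.  31.]
(440, 20, 145, 93) T [-0.2931, 0.0596, -0.0043] A [0.2, -0.1, -3.0]
(457, -220, 145, 97.4) T [-0.2406, 0.0044, 0.0] A [0.0, 0.0, -4.4]
(457.4, -291, 145, 97.4) T [-0.0705, -0.0087, 0.0] A [0.0, 0.0, 0.0]
```

View pics/w34.png

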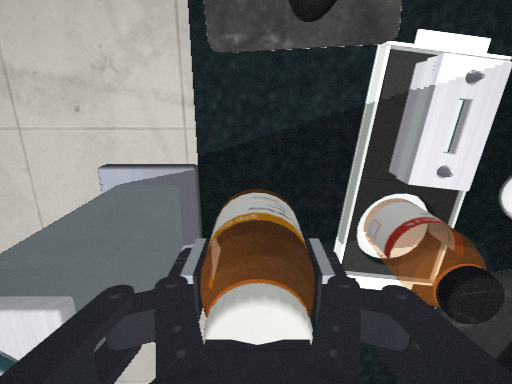

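```bash
python3 -m creep '[{"claw":255,"translation":[-0.035,0.005,-0.004],"angular":[0,0,-0.6]},{"claw":255,"translation":[-0.09,0.015,-0.004],"angular":[0,0,-1.2]},{"claw":255,"translation":[-0.148,0.028,-0.004],"angular":[0,0,-1.8]},{"claw":255,"translation":[-0.206,0.04,-0.004],"angular":[0,0,-2.4]},{"claw":255,"translation":[-0.262,0.053,-0.004],"angular":[0,0,-3]}]' && python3 -m creep '[{"claw":255,"translation":[-0.055,0.008,0],"angular":[0,0,-0.8]},{"claw":255,"translation":[-0.11,0.01,0],"angular":[0,0,-1.6]},{"claw":255,"translation":[-0.165,0.01,0],"angular":[0,0,-2.4]},{"claw":255,"translation":[-0.215,0.01,0],"angular":[0,0,-3.2]},{"claw":255,"translation":[-0.25,0.01,0],"angular":[0,0,-4.4]}]'
python3 -c "
from h import *
st()
go((457.4,-280,120,97.4))"
```

```text
clock: 42.92
position: [431.7, 48.6, 142.2]
ee_rot: [[-0.053, 0.999, -0.001], [0.999, 0.053, -0.0], [0.0, -0.001, -1.0]]
contact_force: [1.7, 0.8, -0.7]
width: 49.2
clock: 43.55
position: [454.9, -200.8, 142.0]
ee_rot: [[-0.128, 0.992, -0.001], [0.992, 0.128, 0.0], [0.001, -0.001, -1.0]]
contact_force: [0.5, 0.5, -1.5]
width: 49.2
t 43.55 p [ 454.9 -200.8  142. ] yaw 97.37 tilt [-0.0012  0.0004] F [ 0.5  0.5 -1.5] w 49.2 q [-32.  18. 105.  -0.  57. -39.]
(457.4, -280, 120, 97.4) T [-0.0789, -0.0077, 0.0219] A [-0.1, -0.0, -0.0]
```

```bash
python3 -m creep '[{"claw":255,"translation":[-0.02,-0.002,0],"angular":[0,0,0]},{"claw":255,"translation":[-0.045,-0.005,0],"angular":[0,0,0]},{"claw":255,"translation":[-0.07,-0.007,0],"angular":[0,0,0]},{"claw":255,"translation":[-0.086,-0.009,0.02],"angular":[0,0,0]},{"claw":255,"translation":[-0.088,-0.009,0.04],"angular":[0,0,0]}]' && python3 -m creep '[{"claw":255,"translation":[0,0,0],"angular":[0,0,0]},{"claw":255,"translation":[0,0,0],"angular":[0,0,0]},{"claw":255,"translation":[0,0,0],"angular":[0,0,0]},{"claw":255,"translation":[0,0,0],"angular":[0,0,0]},{"claw":255,"translation":[0,0,0],"angular":[0,0,0]}]'
python3 -c "
from h import *
im,p=snap('w35');crop(im,150,100,370,260,'pics/w35x.png',3.6);crop(capture('scene'),240,240,420,384,'pics/sc35.png',4)"
```

```text
clock: 44.18
position: [458.5, -288.5, 102.6]
ee_rot: [[-0.128, 0.992, 0.001], [0.992, 0.128, -0.001], [-0.001, 0.001, -1.0]]
contact_force: [0.3, -0.5, -1.2]
width: 48.9
clock: 44.8
position: [458.1, -287.1, 103.6]
ee_rot: [[-0.129, 0.992, 0.001], [0.992, 0.129, -0.001], [-0.001, 0.0, -1.0]]
contact_force: [-0.0, -0.4, -1.1]
width: 49.0
t 44.8 p [ 458.1 -287.1  103.6] yaw 97.44 tilt [ 0.0006 -0.0006] F [-0.  -0.4 -1.1] w 49.0 q [-39.  24. 102.  -0.  54. -47.]
```

View pics/w35x.png

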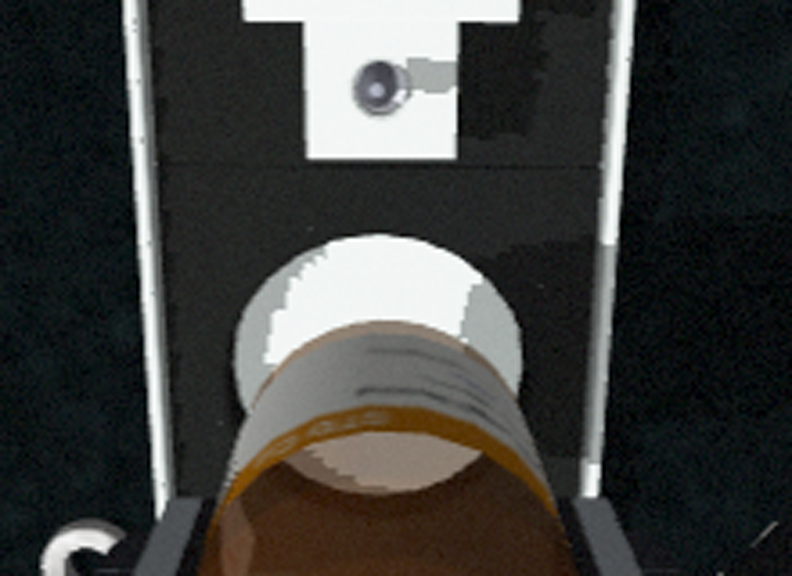

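View pics/sc35.png

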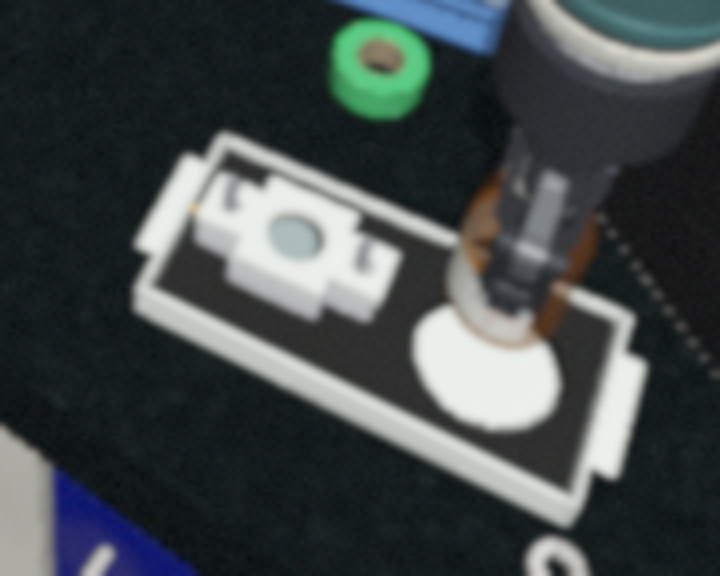

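Run:
```python
from fit import *
p=pickle.load(open('w35.pkl','rb'));u=np.array([-.129,.992])
C=lambda *a:cc(*a,150,100,3.6)
w=ray("wrist",*C(379,235),17,p);b=ray("wrist",*C(386,320),64.4,p)
print("well",w[:2]-35*u,"bottle",b[:2]-26*u)
pin=ray("wrist",*C(378,90),69,p);print("pin",pin, "well via pin",pin[:2]-70*u)
e=ray("wrist",*C(381,158),45,p);print("spacer end ->well",e[:2]-(107-2)*u+48*u)
l=ray("wrist",*C(235,360),17,p);r=ray("wrist",*C(522,360),17,p);print(l,r,(l+r)/2)
```

```text
well [ 457.87276297 -291.76467735] bottle [ 459.01155393 -288.24451363]
pin [ 449.13457802 -222.2518933    69.        ] well via pin [ 458.16457802 -291.6918933 ]
spacer end ->well [ 458.66863184 -292.96748747]
[ 424.25306865 -290.23523887   17.        ] [ 489.60806554 -281.76116351   17.        ] [ 456.9305671  -285.99820119   17.        ]
```

```bash
python3 -m creep '[{"claw":255,"translation":[-0.0034,-0.0013,0.01],"angular":[0,0,0]},{"claw":255,"translation":[-0.0034,-0.0013,0.025],"angular":[0,0,0]},{"claw":255,"translation":[-0.0034,-0.0013,0.04],"angular":[0,0,0]},{"claw":255,"translation":[-0.0034,-0.0013,0.052],"angular":[0,0,0]},{"claw":255,"translation":[-0.0034,-0.0013,0.057],"angular":[0,0,0]}]' && python3 -m creep '[{"claw":255,"translation":[0,0,0.001],"angular":[0,0,0]},{"claw":255,"translation":[0,0,0.002],"angular":[0,0,0]},{"claw":255,"translation":[0,0,0.003],"angular":[0,0,0]},{"claw":255,"translation":[0,0,0.004],"angular":[0,0,0]},{"claw":255,"translation":[0,0,0.004],"angular":[0,0,0]}]'
python3 -c "
from h import *
im,p=snap('w36');crop(capture('scene'),240,240,420,384,'pics/sc36.png',4)"
```

```text
clock: 45.52
position: [456.5, -290.2, 44.8]
ee_rot: [[-0.129, 0.992, -0.002], [0.992, 0.129, 0.001], [0.001, -0.001, -1.0]]
contact_force: [-0.0, -0.5, -1.5]
width: 49.2
clock: 46.15
position: [457.2, -290.7, 42.3]
ee_rot: [[-0.129, 0.992, 0.0], [0.992, 0.129, -0.0], [-0.0, 0.0, -1.0]]
contact_force: [-0.0, -0.3, -1.4]
width: 49.0
t 46.15 p [ 457.2 -290.7   42.3] yaw 97.42 tilt [ 0.0002 -0.0003] F [-0.  -0.3 -1.4] w 49.0 q [-40.  30. 104.  -0.  46. -47.]
```

View pics/w36.png

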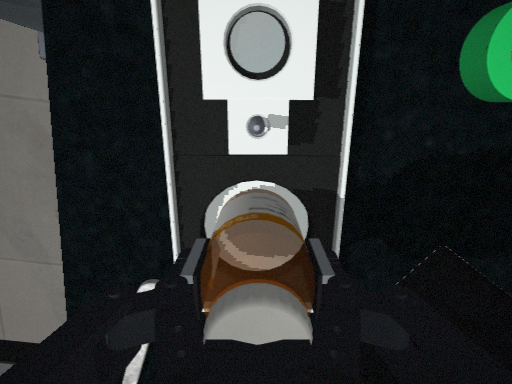

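View pics/sc36.png

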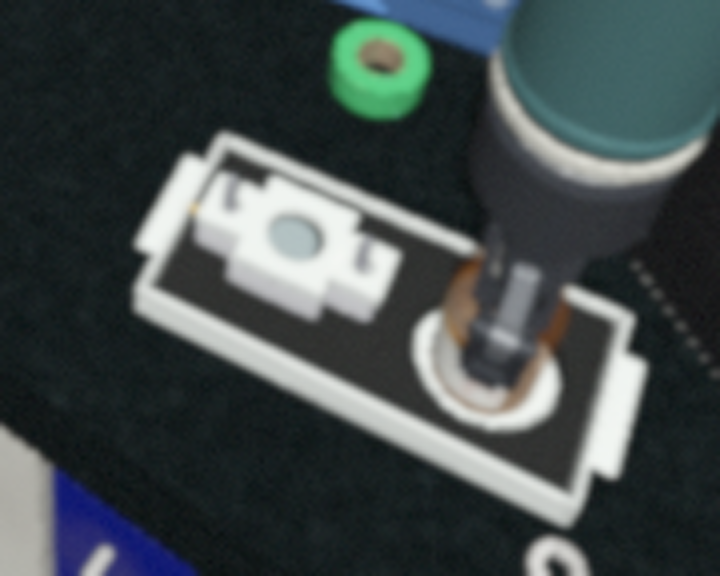

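Bottle is inside the well, about at the floor. Lower 1 mm more, release to 67 mm only (the computer is close), and rise.

```bash
python3 -m creep '[{"claw":255,"translation":[0,0,0.0012],"angular":[0,0,0]},{"claw":255,"translation":[0,0,0.0012],"angular":[0,0,0]},{"claw":100,"translation":[0,0,0.0012],"angular":[0,0,0]},{"claw":70,"translation":[0,0,0.0012],"angular":[0,0,0]},{"claw":50,"translation":[0,0,0.0012],"angular":[0,0,0]}]' && python3 -m creep '[{"claw":50,"translation":[0,0,-0.01],"angular":[0,0,0]},{"claw":50,"translation":[0,0,-0.05],"angular":[0,0,0]},{"claw":50,"translation":[0,0,-0.1],"angular":[0,0,0]},{"claw":50,"translation":[0,0,-0.15],"angular":[0,0,0]},{"claw":50,"translation":[0,0,-0.16],"angular":[0,0,0]}]' && python3 -m creep '[{"claw":50,"translation":[0.05,0,-0.01],"angular":[0,0,0]},{"claw":50,"translation":[0.1,0,-0.02],"angular":[0,0,0]},{"claw":50,"translation":[0.1,0,-0.03],"angular":[0,0,0]},{"claw":50,"translation":[0.1,0,-0.03],"angular":[0,0,0]},{"claw":50,"translation":[0.1,0,-0.03],"angular":[0,0,0]}]'
python3 -c "
from h import *
im,p=snap('w37');cv2.imwrite('pics/sc37.png',cv2.resize(capture('scene'),None,fx=1.5,fy=1.5));cv2.imwrite('pics/sd37.png',cv2.resize(capture('side'),None,fx=1.5,fy=1.5))"
```

```text
clock: 46.88
position: [457.1, -290.7, 40.8]
ee_rot: [[-0.129, 0.992, -0.0], [0.992, 0.129, -0.0], [-0.0, -0.0, -1.0]]
contact_force: [-0.7, 0.3, 0.1]
width: 68.9
clock: 47.5
position: [459.0, -292.2, 205.3]
ee_rot: [[-0.129, 0.992, 0.006], [0.992, 0.129, -0.005], [-0.006, 0.005, -1.0]]
contact_force: [0.1, -0.5, -0.1]
width: 68.4
clock: 48.12
position: [444.3, -192.4, 230.6]
ee_rot: [[-0.128, 0.992, -0.0], [0.992, 0.128, -0.0], [-0.0, -0.0, -1.0]]
contact_force: [0.5, 0.1, -0.9]
width: 68.5
t 48.12 p [ 444.3 -192.4  230.6] yaw 97.38 tilt [-0.0002 -0.0003] F [ 0.5  0.1 -0.9] w 68.5 q [-32.  11. 100.  -0.  69. -39.]
```

View pics/w37.png

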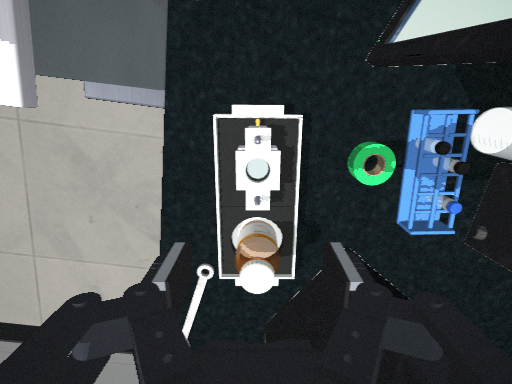

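View pics/sc37.png

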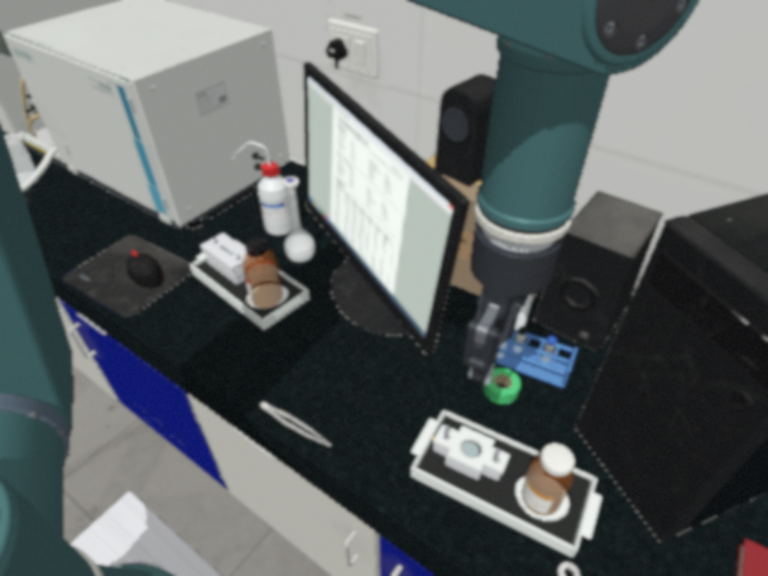

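View pics/sd37.png

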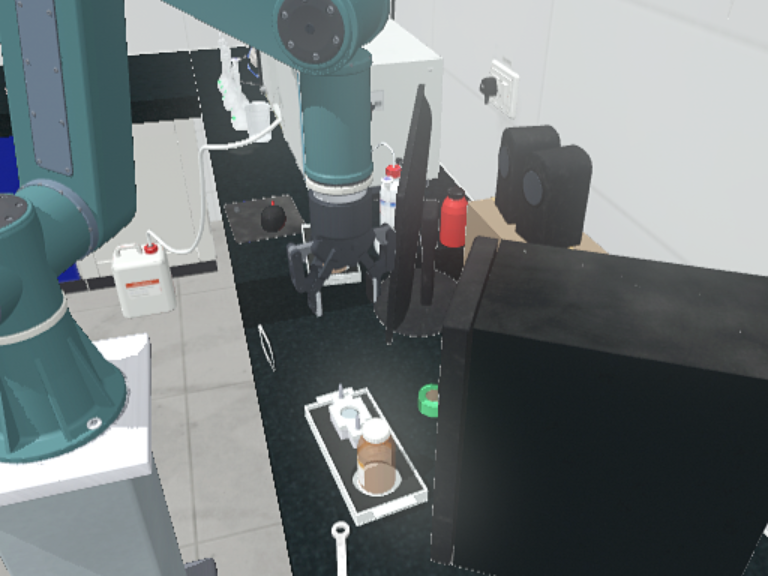

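```bash
python3 -c "
from h import *
st();print(hand_in())"
```

```text
t 48.27 p [ 444.  -192.2  230.4] yaw 97.36 tilt [-0.0009  0.0003] F [-0.5  0.2 -0.7] w 68.4 q [-32.  11. 100.  -0.  69. -39.]
the job is handed in; nothing more can be done
None
```

Both kits are made up, and I handed the job in at 48.3 s of the 134 s allowed; `hand_in()` gave no verdict.

**Oblong tray:** the frame spacer and the slit plate are threaded on the pins. Both were pushed down until they stopped at the expected height, with 17 to 22 N of force. The larger amber bottle stands centred in the well.

**Eared tray:** the round-hole spacer is threaded and seated. That push briefly peaked at about 66 N at the wrist, below the 120 N limit; I don't know how the 40 N gripper-body limit was counted there. The smaller amber bottle stands in the well.

**What went wrong:** my first grip on the slit plate was too high, and the plate slipped against the foot of the screen. I dragged it clear by pressing on its top, gripped it lower and threaded it normally.

**Last checks:**
- The final pictures show both bottles upright in their wells, the flask standing and the gripper clear of everything.
- My two estimates of the eared tray's well centre differed by about 6 mm. I used the one that matched both the pin and the well's far edge. The bottle went in without side force.
- The side and scene cameras also differed from the wrist camera by a few mm, and by about 8 to 10 mm on the larger bottle. I used the wrist camera throughout.
- I judged the plates flat from the pictures and the seating heights, and did not measure their tilt.

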